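Sort the bench after a headset and bottom-bracket job

TASK

Clear the bike bench by sorting the five loose pieces: thread both ring bearings onto the upright post, the bigger one at the bottom and the smaller one lying flat on it; stand the wide socket in the wide pocket of the socket rack and the narrow socket in the narrow pocket, both upright and fully down; and lay the handlebar stem flat inside the shallow rectangular tray. Leave the oil bottle and the wrench where they are.

Things in the scene. Friction and masses are not known exactly. Their poses are not given: they have to be found in the camera images.
- big_bearing_center (a point): The bigger ring bearing: steel ring lying flat, outside diameter 52 mm, hole diameter 32 mm, 12 mm high, about 70 g, loose. The point is the ring's centre, half-way up (6 mm above its underside); z is the ring's axis, up.
- small_bearing_center (a point): The smaller ring bearing: steel ring lying flat, outside diameter 42 mm, hole diameter 30 mm, 12 mm high, about 70 g, loose. The point is the ring's centre, half-way up (6 mm above its underside); z is the ring's axis, up.
- wide_socket_center (a point): The wide socket (a bottom-bracket tool): solid round steel cylinder standing upright, diameter 50 mm, 42 mm high, with a small dark square drive hole marked in its top, about 220 g, loose. The point is its centre, half-way up (21 mm above its underside); z is up.
- narrow_socket_center (a point): The narrow socket: the same in shape, diameter 30 mm, 42 mm high, about 110 g, loose. The point is its centre, half-way up (21 mm above its underside); z is up.
- stem_center (a point): Loose aluminium handlebar stem, 118 mm long (its x), 42 wide, 40 high, 160 g: upright round clamp (diameter 36) at x = -40 mm, cross-wise round clamp (diameter 40, 42 wide along y) at x = +40 mm, joined by a beam 30 mm wide (y), 5 to 35 mm above the underside; grip it on the free beam, x = -20 to +18 mm. The point is the middle of the beam, 20 mm above the underside; z is up.
- post: Upright post for bearings, fixed to the bench: a steel pin 14 mm in diameter with a tapered tip, on a black round foot 72 mm in diameter and 8 mm high; the tip is 45 mm above the bench. Origin: centre of the foot's underside, on the bench; z is up along the pin.
- rack: Grey plastic socket rack, fixed to the bench: a block 84 mm (its x) by 170 mm (its y) by 20 mm high with two round pockets with dark floors, 14 mm deep (pocket floor 6 mm above the bench): the wide one, 66 mm in diameter, centred at y = -40 mm, and the narrow one, 46 mm in diameter, centred at y = +43 mm, both at x = 0. Origin: centre of its underside, on the bench.
- tray: Shallow grey-painted rectangular tray, fixed to the bench: outside 104 mm (its x) by 160 mm (its y), walls 4 mm thick, rim 12 mm above the bench, inner floor 4 mm above the bench. The stem fits lengthwise along the tray's y, either way round. Origin: centre of its underside, on the bench.
- oil: White oil bottle standing on the far part of the bench, 48 mm in diameter, 130 mm high, loose; to be left alone. Origin: centre of its underside.
- wrench: Steel wrench, 180 mm long, lying on the far left part of the bench; to be left alone. Its own x runs along its length. Origin: its middle, at its underside.

How it is judged:
At the end, for the whole second after the job is handed in: Both bearings flat on the post, big one on the foot, small one on it (4 mm); each socket upright (0.1 rad) and down in its own pocket (12.5 mm of its centre); stem flat (0.1 rad) on the tray floor, within 50 mm of its centre; all released and at rest; bottle and wrench within 30 mm of their start (horizontal distance between each of big_bearing_center, small_bearing_center and post below 0.0125 m and height (world z) of big_bearing_center between 0.01 and 0.018 m and angle between each of big_bearing_center, small_bearing_center's own z axis and vertical below 0.12 rad and height (world z) of small_bearing_center between 0.022 and 0.031 m and x of wide_socket_center in the frame of rack between -0.0125 and 0.0125 m and y of wide_socket_center in the frame of rack between -0.0525 and -0.0275 m and height (world z) of each of wide_socket_center, narrow_socket_center below 0.032 m and angle between each of wide_socket_center, narrow_socket_center, stem_center's own z axis and vertical below 0.1 rad and x of narrow_socket_center in the frame of rack between -0.0125 and 0.0125 m and y of narrow_socket_center in the frame of rack between 0.0305 and 0.0555 m and horizontal distance between stem_center and tray below 0.05 m and height (world z) of stem_center below 0.029 m and linear speed of each of big_bearing, small_bearing, wide_socket, narrow_socket, stem below 0.02 m/s); the robot touches nothing.
It fails at once if the oil bottle is pushed more than 30 mm or tipped (distance of oil from where it was at the start of the episode above 0.03 m or angle between oil's own z axis and vertical above 0.3 rad).
It fails at once if the wrench is pushed more than 30 mm (distance of wrench from where it was at the start of the episode above 0.03 m).
It also fails if it takes over 120 s, if anything falls off the work surface, if the arm or the gripper's body presses on something with over 40 N, if the wrist force passes 120 N, or if a joint passes its speed limit or range.

ROBOT

A 7-joint arm with a two-finger parallel gripper is mounted at the origin on the work surface. World frame = base frame: x ahead of the robot, y to its left, z up, the work surface at z = 0. Lengths are in m, angles in rad, forces in N, time in s.
With the tool pointing down it reaches from about 0.35 to 0.9 m from the base axis. Payload 8.1 kg.
Tool frame: the origin (TCP) lies midway between the tips of the shut fingers; the grasp point (between the pads) lies 19 mm behind it; x points along the fingers, z is the direction in which the jaws open and shut, and the axes are right-handed (so a half turn about x gives the same grasp; the last joint's range is limited). The gripper opens to 92 mm and grips with 3 to 60 N. Pads are 19 mm wide; open, the fingers measure 130 mm over their backs; the gripper's body (75 mm by 190 mm) begins 47 mm behind the grasp point.
Start: joints at [-0.103, 0.434, 0.025, 1.573, -0.012, 1.134, -0.075], TCP at [0.625, -0, 0.195] pointing down, gripper open.
Joint ranges: [-2.62, 2.62], [-0.44, 2.09], [-1.27, 1.32], [0.08, 2.57], [-1.32, 4.46], [0.12, 2], [-2.74, 2.74]. Speed limits (rad/s): [2.22, 2.22, 3.01, 3.01, 3.14, 3.14, 3.14].

INTERFACE

Orientations are given as a rotation vector (axis times angle).
In Python, from cell import arm, optics, finder gives the robot as it stands.
- The arm moves only by the tool send_rows, never from a script. Its argument "rows" is a list that holds one entry, the list of rows, each a list of 7 numbers: the shift along the tool's x, y, z in mm, then the turn, a rotation vector about the tool's x, y, z in degrees, then the opening in per cent of the stroke, from 0 (shut) to 100 (fully open). A call has exactly 8 rows; each row is the pose to reach, as a shift and turn from the pose commanded when the call began, along the tool's axes at that moment; what a row does not reach only later rows make up. A row lasts 1/10 s, in which the tool goes at most 50 mm and 8.59 degrees, less where a joint would pass 70% of its speed; a pose out of reach is approached as far as the arm can. A call with a gripper value outside its range is refused whole. The fingers move at their own pace and stop on an object; "grip_force" is the grip in N (left out, the last holds). Time passes only in rows, so rows that repeat a pose let the fingers close, or fill a call up. It gives the time, the measured TCP pose, the force and the opening at its end, in the units of the state.
- arm.observe(): the state, without advancing time (a new reading comes with each control period).
- optics.get_image(name): name is "scene" or "side" or "wrist"; returns (picture, depth): 420x560x3 uint8, red, green, blue; 420x560 float32, m along the optical axis (not along the pixel's ray), 0 where there is no reading.
- optics.get_calibration(name): a dict with "camera_matrix" (3x3 intrinsics, pixels), "position" and "orientation" of the camera in the world; the wrist camera has in their place "T_tool_cam" (4x4, takes a point from camera to tool coordinates, whose origin is the TCP and whose axes are the tool frame's). Camera axes: x right, y up, looking along -z (the intrinsics and any distortion apply to the point x, -y, -z); pixel columns grow to the right and rows downward; lengths in m; the calibration is good to about 2 mm. A picture is of the moment at which its call begins: read the wrist's pose just before it. get_calibration takes no time and is no camera call.
- arm.sign_off(): hands the job in, once; it reports no verdict.
Trained networks look in the newest picture that a camera, given by its name, has taken for a name from the list of things; names that differ only in an ending like _2 or _b are one class to them, and where a whole thing is asked for, a point or a joint stands for the part that bears it (a point fixed in the world has none). Each returns a list of dicts, best first, with "confidence" (0 to 1); they miss things now and then, are a little off and sometimes report something else, mostly with a low value. They report only what shows in the picture. A call takes as long as a camera call.
- finder.search_frame(camera, thing): "bbox" ([left, top, width, height] in pixels, round what is visible of it).
- finder.regions_of(camera, thing): "region" (420x560 bool, what is visible of it) and "bbox" ([left, top, width, height] in pixels, round what is visible of it).
- finder.place_of(camera, thing): "xy" ([column, row] in pixels: a listed point, or the origin of a listed thing).
The state is a dict: "clock": time; "joints": joint angles; "dq": joint speeds; "joint_efforts": joint torques, N m; "position": TCP position; "ee_rot": TCP orientation; "force": force on the tool from outside, world axes, zero at the start; "ft_torque": the same for the moment, N m; "width": opening from 0.0 (shut) to 1.0 (fully open).
Only numpy, scipy, OpenCV 4.12 (cv2) and the standard library are available. Lean on these libraries where they do the work, as an engineer would, in place of code of your own. Each camera call takes 0.05 s, during which the arm holds its last target.

## Working session

There is one attempt and no reset: what is moved stays moved. The work goes in short steps, Python scripts to look and compute and a tool call to move; the robot and the scene stay as the last step left them, time stands still between calls to the robot, and variables do not carry over. Pictures are saved under pics/ and viewed, and the job is handed in when it is done.

Besides the shell and the picture viewer there is one more tool, called after "Call:" in YAML: its name, and indented under it one key for each argument. send_rows: Moves the arm, as the interface text tells. Its arguments: {"type":"object","properties":{"rows":{"type":"array"},"grip_force":{"type":"number"}},"required":["rows"]}

```bash
ls; mkdir -p pics; python3 - <<'E'
from cell import arm, optics, finder
import cv2,numpy as np
print(arm.observe())
for n in ["scene","side","wrist"]:
    im,d=optics.get_image(n); cv2.imwrite(f"pics/{n}0.png",im[:,:,::-1]); np.save(f"pics/{n}0.npy",d)
    print(n,optics.get_calibration(n))
E
```

```text
pics
{'clock': 0.0, 'joints': array([-0.10258262,  0.43522832,  0.02499359,  1.5741077 , -0.01156827,
        1.13398737, -0.07514575]), 'dq': array([-0.00140086, -0.00122099,  0.00012807, -0.00073016,  0.00102417,
       -0.00030511,  0.00048902]), 'joint_efforts': array([ 3.89017032e-04, -6.67853522e+01,  9.84863900e-01, -3.14464223e+01,
       -6.05165795e-02,  4.27553023e-02,  1.12382318e-04]), 'position': array([ 6.24437031e-01, -9.69205888e-05,  1.94537845e-01]), 'ee_rot': array([-3.37808242e-05,  1.57237245e+00, -2.51064362e-04]), 'force': array([-0.78801112,  0.46893827, -0.77592092]), 'ft_torque': array([-0.02117499, -0.01258103, -0.01016599]), 'width': 0.9988094666745893}
scene {'camera_matrix': array([[479.86813698,   0.        , 277.55118684],
       [  0.        , 479.86813698, 209.83673695],
       [  0.        ,   0.        ,   1.        ]]), 'position': array([1.17168998, 0.66620632, 0.5904068 ]), 'orientation': array([0.46484726, 1.18533754, 2.19435736])}
side {'camera_matrix': array([[440.48926086,   0.        , 283.91259521],
       [  0.        , 440.48926086, 205.3272977 ],
       [  0.        ,   0.        ,   1.        ]]), 'position': array([ 0.52119386, -0.7549109 ,  0.89499433]), 'orientation': array([ 0.73523678, -0.04048915, -0.15811418])}
wrist {'camera_matrix': array([[293.09992358,   0.        , 279.31322697],
       [  0.        , 293.09992358, 206.00775775],
       [  0.        ,   0.        ,   1.        ]]), 'T_tool_cam': array([[ 1.35055390e-03,  2.99310582e-01, -9.54154784e-01,
        -1.90456619e-01],
       [-3.44923689e-04,  9.54155737e-01,  2.99310392e-01,
         8.14062459e-02],
       [ 9.99999029e-01, -7.51242311e-05,  1.39187806e-03,
        -1.70985491e-04],
       [ 0.00000000e+00,  0.00000000e+00,  0.00000000e+00,
         1.00000000e+00]])}
```

View pics/scene0.png

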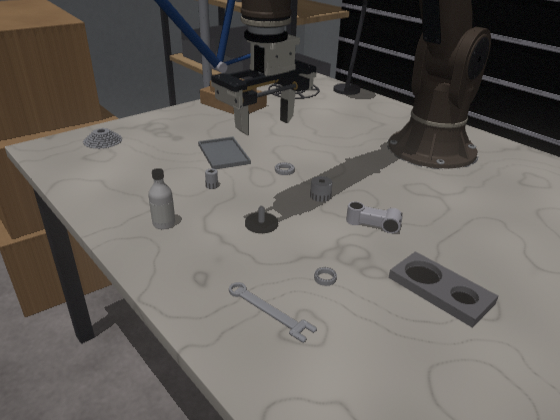

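View pics/side0.png

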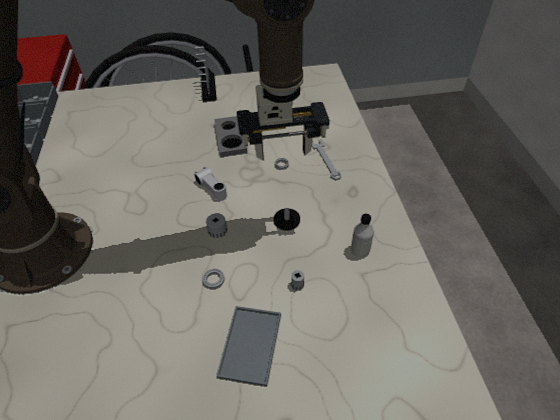

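View pics/wrist0.png

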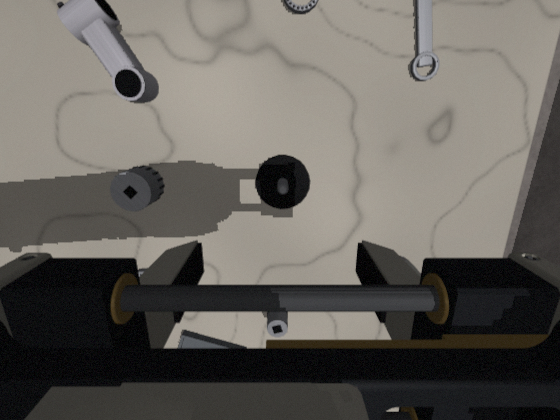

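The three views show all the pieces. In the scene image the post is at about (262,222), the rack at (442,286), the tray at (223,152), the stem at (375,216), and the bearings at (285,168) and (325,276). Next I'll run the networks.

```bash
cat > h.py <<'E'
from cell import arm, optics, finder
import cv2,numpy as np
from scipy.spatial.transform import Rotation as R
H=dict(big_bearing_center=.006,small_bearing_center=.006,wide_socket_center=.021,narrow_socket_center=.021,stem_center=.02,post=0,rack=0,tray=0,oil=0,wrench=0)
def campose(n,st=None):
    c=optics.get_calibration(n); K=c["camera_matrix"]
    if n=="wrist":
        st=st or arm.observe()
        T=np.eye(4);T[:3,:3]=R.from_rotvec(st["ee_rot"]).as_matrix();T[:3,3]=st["position"]
        T=T@c["T_tool_cam"]
        return K,T[:3,:3],T[:3,3]
    return K,R.from_rotvec(c["orientation"]).as_matrix(),c["position"]
def toplane(uv,z,P):
    K,Rm,p=P
    uv=np.atleast_2d(uv).astype(float)
    d=np.c_[(uv[:,0]-K[0,2])/K[0,0],-(uv[:,1]-K[1,2])/K[1,1],-np.ones(len(uv))]@Rm.T
    return p+d*((z-p[2])/d[:,2])[:,None]
def proj(X,P):
    K,Rm,p=P
    c=(np.atleast_2d(X)-p)@Rm
    return np.c_[K[0,0]*c[:,0]/-c[:,2]+K[0,2],-K[1,1]*c[:,1]/-c[:,2]+K[1,2]]
def cloud(d,P):
    v,u=np.mgrid[:d.shape[0],:d.shape[1]]
    K,Rm,p=P
    c=np.stack([(u-K[0,2])/K[0,0]*d,-(v-K[1,2])/K[1,1]*d,-d],-1)
    return c@Rm.T+p
def grab(n):
    st=arm.observe(); im,d=optics.get_image(n); return im,d,campose(n,st)
E
python3 - <<'E'
from h import *
for n in ["scene","side","wrist"]:
    im,d,P=grab(n); C=cloud(d,P)
    for t in H:
        for r in finder.place_of(n,t)[:2]:
            if r["confidence"]<.3: continue
            u=r["xy"]; 
            print(n,t,np.round(u,1),round(r["confidence"],2),np.round(toplane(u,H[t],P)[0,:2],4))
print(arm.observe()["clock"])
E
```

```text
scene big_bearing_center [282.9 167.1] 0.47 [ 0.4279 -0.1657]
scene small_bearing_center [326.2 278. ] 0.71 [0.653  0.2164]
scene small_bearing_center [439.5 290.5] 0.44 [0.5174 0.3694]
scene wide_socket_center [323.1 183.3] 0.6 [ 0.4252 -0.0215]
scene narrow_socket_center [210.3 177.3] 0.71 [ 0.6218 -0.2128]
scene stem_center [372.6 217.1] 0.74 [0.4442 0.1491]
scene post [262.2 223.1] 0.69 [ 0.6274 -0.0042]
scene rack [439.4 290.1] 0.61 [0.5099 0.3657]
scene tray [220.5 152. ] 0.96 [ 0.4985 -0.3491]
scene oil [164.  223.5] 0.67 [ 0.7942 -0.1346]
scene wrench [265.  309.9] 0.95 [0.7891 0.2043]
side big_bearing_center [211.4 275.7] 0.82 [ 0.4255 -0.1515]
side small_bearing_center [280.9 164.3] 0.56 [0.6489 0.2059]
side small_bearing_center [286.2 218.2] 0.39 [ 0.6304 -0.0046]
side wide_socket_center [214.1 224.5] 0.6 [ 0.4416 -0.006 ]
side narrow_socket_center [293.4 282.7] 0.61 [ 0.6134 -0.2131]
side stem_center [209.4 181.2] 0.86 [0.4367 0.1572]
side stem_center [361.9 245.9] 0.7 [ 0.7979 -0.1372]
side post [287.7 221.2] 0.86 [ 0.6334 -0.0105]
side rack [230.9 135.7] 0.6 [0.5125 0.3745]
side tray [249.2 342.9] 0.62 [ 0.4967 -0.3317]
side oil [360.8 248.5] 0.72 [ 0.7993 -0.1304]
wrist big_bearing_center [146.7 284.1] 0.49 [ 0.4276 -0.1591]
wrist wide_socket_center [140.  187.5] 0.84 [ 0.446  -0.0082]
wrist narrow_socket_center [275.1 315.9] 0.78 [ 0.618  -0.2033]
wrist stem_center [113.6  51.9] 0.88 [0.4382 0.1481]
wrist post [283.  181.5] 0.65 [ 0.6292 -0.0051]
wrist oil [148.1 282.2] 0.71 [ 0.427  -0.1597]
wrist oil [394.9 267.7] 0.65 [ 0.7949 -0.1351]
1.8
```

```bash
cat > fit.py <<'E'
from h import *
from scipy.optimize import minimize
a=np.linspace(0,2*np.pi,40,endpoint=False)
def cyl(r,z0,z1,cx=0,cy=0): return np.vstack([np.c_[cx+r*np.cos(a),cy+r*np.sin(a),np.full(40,z)] for z in (z0,z1)])
def box(lx,ly,z0,z1,cx=0,cy=0): return np.array([[cx+i*lx/2,cy+j*ly/2,z] for i in(-1,1) for j in(-1,1) for z in(z0,z1)])
yc=np.vstack([np.c_[.04+.02*np.cos(a),np.full(40,y),.02+.02*np.sin(a)] for y in(-.021,.021)])
M=dict(big_bearing_center=[cyl(.026,0,.012)],small_bearing_center=[cyl(.021,0,.012)],
 wide_socket_center=[cyl(.025,0,.042)],narrow_socket_center=[cyl(.015,0,.042)],
 stem_center=[cyl(.018,0,.04,-.04),yc,box(.08,.03,.005,.035)],
 post=[cyl(.036,0,.008),cyl(.007,0,.042)],rack=[box(.084,.17,0,.02)],tray=[box(.104,.16,0,.012)],
 oil=[cyl(.024,0,.09),cyl(.012,.09,.13)])
HOLE=dict(big_bearing_center=.016,small_bearing_center=.015)
def render(t,q,P,s=4,base=0):
    m=np.zeros((420,560),np.float32)
    c,si=np.cos(q[2]),np.sin(q[2])
    big=np.zeros((420*s,560*s),np.uint8)
    for pts in M[t]:
        w=np.c_[pts[:,0]*c-pts[:,1]*si+q[0],pts[:,0]*si+pts[:,1]*c+q[1],pts[:,2]+base]
        uv=proj(w,P); hull=cv2.convexHull(((uv+.5)*s).round().astype(np.int32).reshape(-1,1,2))
        cv2.fillConvexPoly(big,hull,1)
    return big[::1,::1]
def fit(t,masks,q0,yaw,base=0,s=4):
    # masks: list of (mask,P)
    up=[(cv2.resize(m.astype(np.uint8),None,fx=s,fy=s,interpolation=cv2.INTER_NEAREST),P) for m,P in masks]
    def cost(v):
        q=[q0[0]+v[0]*.01,q0[1]+v[1]*.01,q0[2]+(v[2]*.1 if yaw else 0)]
        c=0
        for m,P in up:
            r=render(t,q,P,s,base); c+=1-(r&m).sum()/max(1,(r|m).sum())
        return c/len(up)
    n=3 if yaw else 2
    sim=np.vstack([np.zeros(n),np.eye(n)])
    b=minimize(cost,np.zeros(n),method="Nelder-Mead",options=dict(initial_simplex=sim,xatol=.01,fatol=1e-4,maxiter=150))
    v=b.x
    return np.array([q0[0]+v[0]*.01,q0[1]+v[1]*.01,q0[2]+(v[2]*.1 if yaw else 0)]),b.fun
def fillholes(m):
    cs,_=cv2.findContours(m.astype(np.uint8),cv2.RETR_EXTERNAL,cv2.CHAIN_APPROX_NONE)
    o=np.zeros(m.shape,np.uint8); cv2.drawContours(o,[max(cs,key=cv2.contourArea)],-1,1,-1); return o
E
cat > run.py <<'E'
from fit import *
import pickle
Q={"big_bearing_center":(.427,-.158,0),"small_bearing_center":(.651,.21,0),"wide_socket_center":(.443,-.007,0),"narrow_socket_center":(.617,-.21,0),
"stem_center":(.438,.15,0),"post":(.629,-.005,0),"rack":(.511,.37,0),"tray":(.497,-.34,0),"oil":(.796,-.134,0)}
out={}
V={}
for n in ["scene","side","wrist"]:
    im,d,P=grab(n); V[n]=(im.copy(),P)
    for t in Q:
        u0=proj(np.array([[Q[t][0],Q[t][1],H[t]]]),P)[0]
        if not(0<=u0[0]<560 and 0<=u0[1]<420): continue
        for r in finder.regions_of(n,t):
            b=r["bbox"]
            if np.hypot(b[0]+b[2]/2-u0[0],b[1]+b[3]/2-u0[1])<25:
                out.setdefault(t,{})[n]=(fillholes(r["region"]),P,r["confidence"],b);break
pickle.dump((out,V),open("m.pkl","wb"))
for t in out:
    yaw=t in("stem_center","rack","tray")
    for n,(m,P,c,b) in out[t].items():
        print(t,n,round(c,2),b,m.sum())
E
python3 run.py
```

```text
big_bearing_center scene 0.77 [274.2, 162.0, 18.4, 9.2] 171
big_bearing_center side 0.54 [203.6, 269.6, 16.7, 18.5] 332
small_bearing_center scene 0.58 [315.6, 271.0, 20.5, 17.0] 340
wide_socket_center scene 0.92 [310.2, 173.6, 22.5, 27.1] 497
wide_socket_center side 0.69 [208.4, 211.5, 20.3, 23.8] 418
wide_socket_center wrist 0.63 [112.6, 162.8, 52.2, 48.6] 1864
narrow_socket_center scene 0.48 [204.5, 164.8, 14.7, 25.1] 234
narrow_socket_center side 0.8 [289.3, 272.7, 15.0, 17.4] 211
narrow_socket_center wrist 0.72 [266.8, 312.2, 20.4, 26.1] 492
post scene 0.77 [247.2, 205.2, 33.1, 27.9] 620
post side 0.63 [273.2, 209.5, 22.5, 22.5] 431
rack scene 0.79 [387.8, 250.5, 109.7, 75.2] 3809
rack side 0.61 [213.2, 112.8, 32.2, 44.4] 937
tray scene 0.88 [197.4, 136.1, 53.9, 34.6] 1171
tray side 0.67 [217.2, 305.7, 62.5, 80.5] 3653
stem_center side 0.63 [189.7, 165.8, 37.6, 36.3] 594
stem_center wrist 0.65 [55.5, 0.0, 104.1, 105.3] 4629
oil side 0.69 [350.9, 212.5, 24.5, 45.9] 664
oil wrist 0.52 [410.6, 263.7, 6.4, 9.5] 26
```

```bash
cat > run2.py <<'E'
from fit import *
import pickle
out,V=pickle.load(open("m.pkl","rb"))
Q={"big_bearing_center":(.427,-.158,0),"small_bearing_center":(.651,.21,0),"wide_socket_center":(.443,-.007,0),"narrow_socket_center":(.617,-.21,0),
"stem_center":(.438,.15,2.0),"post":(.629,-.005,0),"rack":(.511,.37,0),"tray":(.497,-.34,-.1)}
F={}
for t in Q:
    yaw=t in("stem_center","rack","tray")
    o=out[t]
    for n in o:
        q,c=fit(t,[o[n][:2]],Q[t],yaw); print(t,n,np.round(q,4),round(c,3))
    q,c=fit(t,[o[n][:2] for n in o if o[n][1] is not None],Q[t],yaw); print(t,"ALL",np.round(q,4),round(c,3)); F[t]=q
pickle.dump(F,open("F.pkl","wb"))
for n,(im,P) in V.items():
    g=cv2.resize(im[:,:,::-1],None,fx=2,fy=2)
    for t in F:
        r=render(t,F[t],P,2); cs,_=cv2.findContours(r,cv2.RETR_EXTERNAL,cv2.CHAIN_APPROX_NONE); cv2.drawContours(g,cs,-1,(0,255,0),1)
    if n=="scene": g=g[220:680,300:1060]
    if n=="side": g=g[180:780,340:860]
    if n=="wrist": g=cv2.resize(g,(784,588))
    cv2.imwrite(f"pics/ov_{n}.png",g)
E
python3 run2.py
```

```text
big_bearing_center scene [ 0.4262 -0.163   0.    ] 0.261
big_bearing_center side [ 0.4293 -0.1586  0.    ] 0.145
big_bearing_center ALL [ 0.4294 -0.1584  0.    ] 0.207
small_bearing_center scene [0.6499 0.209  0.    ] 0.106
small_bearing_center ALL [0.6499 0.209  0.    ] 0.106
wide_socket_center scene [ 0.446 -0.008  0.   ] 0.066
wide_socket_center side [ 0.4457 -0.009   0.    ] 0.071
wide_socket_center wrist [ 0.4431 -0.0085  0.    ] 0.028
wide_socket_center ALL [ 0.4446 -0.0084  0.    ] 0.072
narrow_socket_center scene [ 0.6228 -0.206   0.    ] 0.13
narrow_socket_center side [ 0.6233 -0.2051  0.    ] 0.14
narrow_socket_center wrist [ 0.6198 -0.2098  0.    ] 0.272
narrow_socket_center ALL [ 0.6215 -0.209   0.    ] 0.208
stem_center side [0.4404 0.1491 2.1355] 0.052
stem_center wrist [0.4375 0.1482 2.1118] 0.043
stem_center ALL [0.4391 0.1479 2.1297] 0.073
post scene [ 0.6292 -0.0067  0.    ] 0.041
post side [ 0.629  -0.0026  0.    ] 0.136
post ALL [ 0.6295 -0.0063  0.    ] 0.097
rack scene [0.5081 0.3648 0.0408] 0.03
rack side [0.5068 0.3654 0.0512] 0.117
rack ALL [0.5078 0.3648 0.0448] 0.074
tray scene [ 0.4974 -0.3382 -0.3156] 0.033
tray side [ 0.4976 -0.3361 -0.3355] 0.027
tray ALL [ 0.4978 -0.3364 -0.3302] 0.034
```

View pics/ov_scene.png

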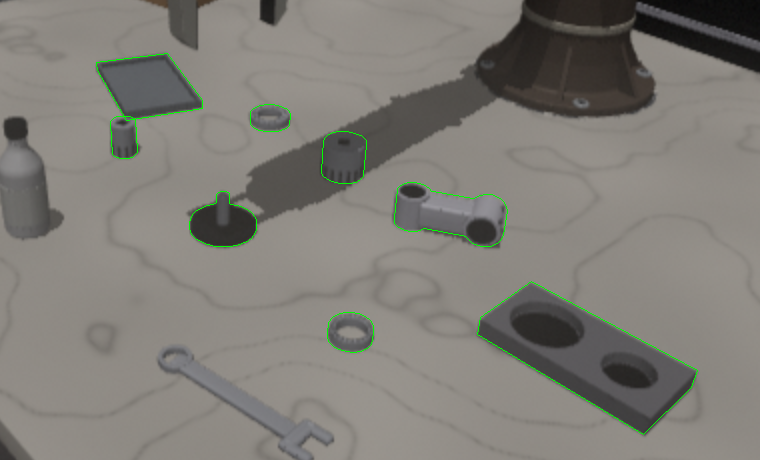

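View pics/ov_side.png

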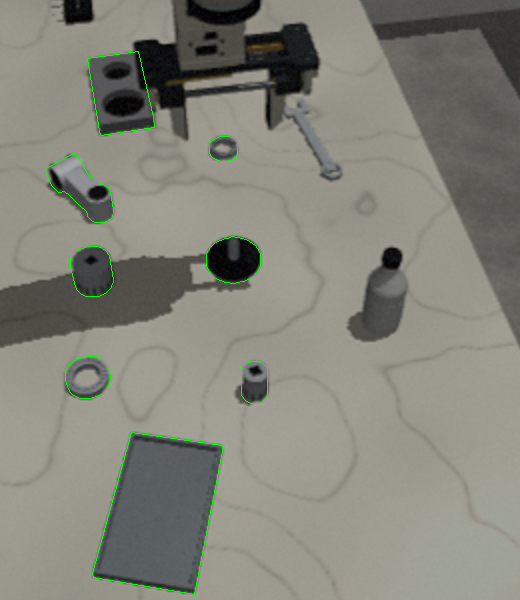

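View pics/ov_wrist.png

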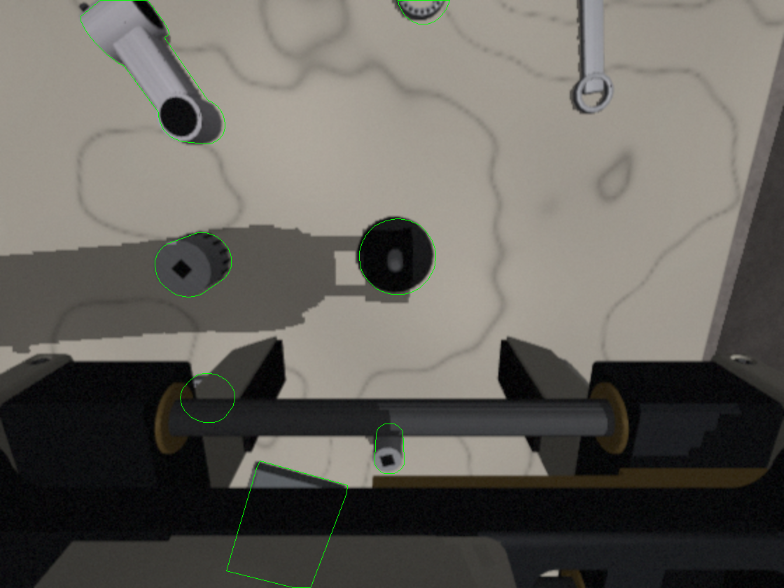

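The overlays match all the outlines to about 2 mm. I'll start with the big bearing at (0.429, −0.158).

Call:
send_rows:
  rows:
    - [[11,-16,-20,0,0,0,100],[32,-44,-55,0,0,0,100],[53,-73,-90,0,0,0,100],[74,-101,-125,0,0,0,100],[94,-129,-159,0,0,0,100],[109,-150,-185,0,0,0,100],[115,-158,-195,0,0,0,100],[115,-158,-195,0,0,0,100]]
  grip_force: 20

```text
clock: 4.0
position: [0.4284, -0.1591, 0.0799]
ee_rot: [0.002, 1.572, -0.002]
force: [1.0, 0.4, -0.4]
width: 0.996
```

```bash
cat > chk.py <<'E'
import sys
from fit import *
import pickle
F=pickle.load(open("F.pkl","rb"))
name=sys.argv[1]; cams=sys.argv[2].split(","); 
for n in cams:
    im,d,P=grab(n); g=cv2.resize(im[:,:,::-1],None,fx=1.4,fy=1.4)
    cv2.imwrite(f"pics/{name}_{n}.png",g)
    for t in sys.argv[3:]:
        for r in finder.place_of(n,t)[:2]: print(n,t,round(r["confidence"],2),np.round(r["xy"],0),np.round(toplane(r["xy"],H[t],P)[0,:2],4))
s=arm.observe(); print(s["clock"],np.round(s["position"],4),s["width"],np.round(s["force"],1))
E
python3 chk.py a1 wrist big_bearing_center
```

```text
wrist big_bearing_center 0.6 [284. 200.] [ 0.4317 -0.1547]
4.1 [ 0.4316 -0.1575  0.0809] 1.0008066220943699 [ 0.  -0.6 -0.4]
```

View pics/a1_wrist.png

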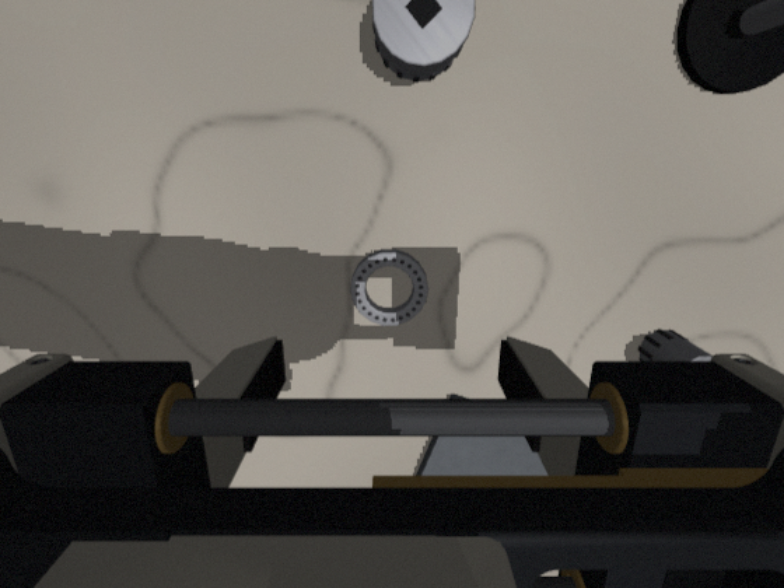

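The ring sits at about (390,287) in the enlarged wrist view, midway between the fingers. Now I'll descend and grip.

Call:
send_rows:
  rows:
    - [[15,0,0,0,0,0,100],[35,1,0,0,0,0,100],[55,1,0,0,0,0,100],[68,2,0,0,0,0,100],[74,2,0,0,0,0,100],[75,2,0,0,0,0,100],[75,2,0,0,0,0,50],[75,2,0,0,0,0,30]]

```text
clock: 4.9
position: [0.4309, -0.156, 0.006]
ee_rot: [-0.0, 1.569, -0.0]
force: [-0.1, 0.5, 0.6]
width: 0.874
```

Call:
send_rows:
  rows:
    - [[0,0,0,0,0,0,20],[0,0,0,0,0,0,20],[0,0,0,0,0,0,20],[0,0,0,0,0,0,20],[0,0,0,0,0,0,20],[-15,0,0,0,0,0,20],[-40,0,0,0,0,0,20],[-70,0,0,0,0,0,20]]

```text
clock: 5.7
position: [0.4291, -0.1558, 0.0755]
ee_rot: [0.0, 1.573, 0.0]
force: [0.2, -0.0, 0.6]
width: 0.212
```

```bash
python3 chk.py a2 wrist,side big_bearing_center
```

```text
wrist big_bearing_center 0.76 [284. 209.] [ 0.4324 -0.1587]
side big_bearing_center 0.7 [214. 279.] [ 0.4319 -0.1622]
5.9 [ 0.4304 -0.1561  0.0757] 0.20039716617631856 [ 0.1 -0.6  0. ]
```

View pics/a2_wrist.png

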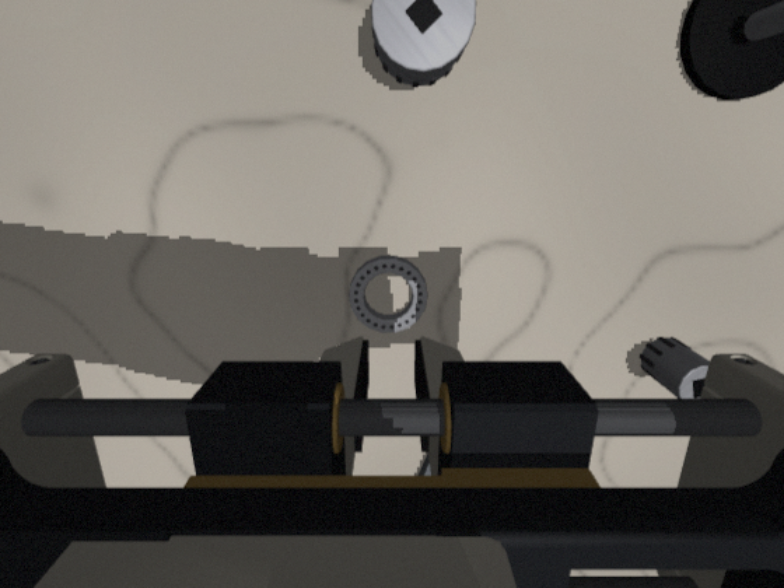

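View pics/a2_side.png

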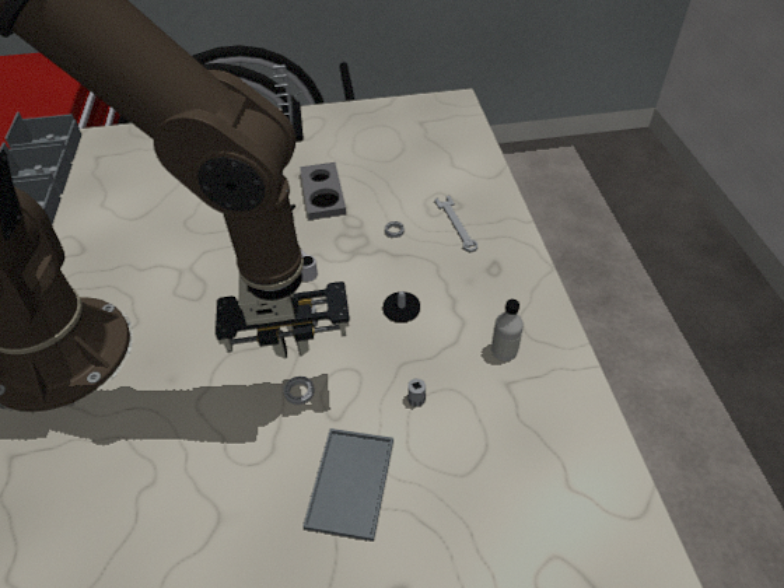

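The fingers were still closing when I lifted: they move at only about 0.7 of the stroke per second. The ring barely moved. I'll re-measure it and regrip with a longer wait.

```bash
cat > mf.py <<'E'
import sys
from fit import *
import pickle
# mf.py thing x y yaw base cams
t=sys.argv[1]; q0=[float(v) for v in sys.argv[2:5]]; base=float(sys.argv[5])
yaw=t in("stem_center","rack","tray")
for n in sys.argv[6].split(","):
    im,d,P=grab(n)
    u0=proj(np.array([[q0[0],q0[1],H[t]+base]]),P)[0]
    for r in finder.regions_of(n,t):
        b=r["bbox"]
        if np.hypot(b[0]+b[2]/2-u0[0],b[1]+b[3]/2-u0[1])<40:
            q,c=fit(t,[(fillholes(r["region"]),P)],q0,yaw,base); print(n,np.round(q,4),round(c,3),round(r["confidence"],2)); break
    else: print(n,"none")
E
python3 mf.py big_bearing_center .432 -.159 0 0 wrist,side,scene
```

```text
wrist [ 0.426  -0.1601  0.    ] 0.034 0.56
side [ 0.4286 -0.1597  0.    ] 0.15 0.64
scene [ 0.4284 -0.1611  0.    ] 0.088 0.55
```

Call:
send_rows:
  rows:
    - [[0,-2,0,0,0,0,85],[0,-4,0,0,0,0,85],[0,-4,0,0,0,0,85],[0,-4,0,0,0,0,85],[0,-4,0,0,0,0,85],[0,-4,0,0,0,0,85],[5,-4,0,0,0,0,85],[15,-4,0,0,0,0,85]]

```text
clock: 7.0
position: [0.4306, -0.1601, 0.0603]
ee_rot: [-0.0, 1.569, -0.0]
force: [-0.6, 1.2, 0.1]
width: 0.827
```

Call:
send_rows:
  rows:
    - [[15,0,0,0,0,0,85],[32,0,0,0,0,0,85],[46,0,0,0,0,0,85],[54,0,0,0,0,0,85],[56,0,0,0,0,0,80],[56,0,0,0,0,0,30],[56,0,0,0,0,0,30],[56,0,0,0,0,0,30]]

```text
clock: 7.8
position: [0.4304, -0.1601, 0.0048]
ee_rot: [-0.0, 1.57, -0.0]
force: [-0.6, 0.0, -0.5]
width: 0.59
```

Call:
send_rows:
  rows:
    - [[0,0,0,0,0,0,30],[0,0,0,0,0,0,30],[0,0,0,0,0,0,30],[0,0,0,0,0,0,30],[0,0,0,0,0,0,30],[0,0,0,0,0,0,30],[0,0,0,0,0,0,30],[0,0,0,0,0,0,30]]

```text
clock: 8.6
position: [0.43, -0.16, 0.0043]
ee_rot: [0.0, 1.571, -0.0]
force: [-0.6, -0.6, -0.1]
width: 0.302
```

```bash
python3 chk.py a3 wrist,side,scene
```

```text
8.75 [ 0.43   -0.16    0.0043] 0.3019405307945203 [-0.3  0.  -0.9]
```

View pics/a3_wrist.png

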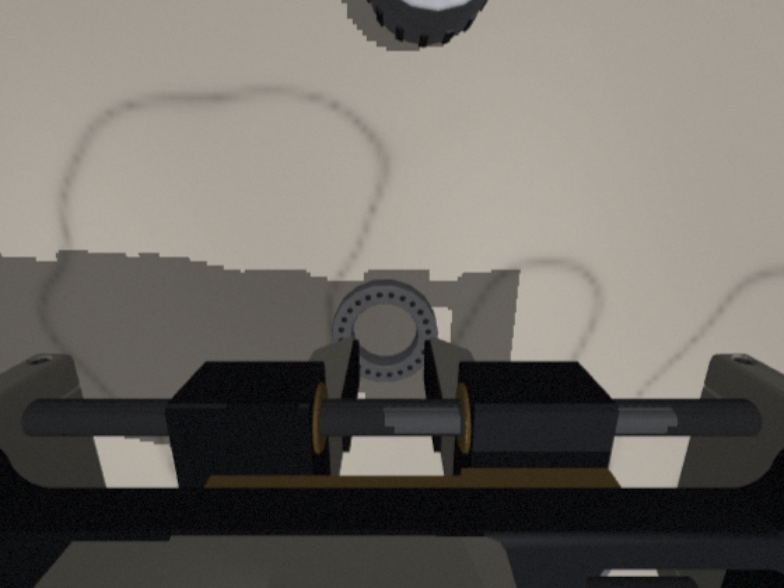

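```bash
python3 -c "
import cv2
g=cv2.imread('pics/a3_side.png');cv2.imwrite('pics/a3b.png',cv2.resize(g[300:440,220:400],None,fx=4,fy=4,interpolation=cv2.INTER_CUBIC))
g=cv2.imread('pics/a3_scene.png');cv2.imwrite('pics/a3c.png',cv2.resize(g[150:290,300:500],None,fx=4,fy=4,interpolation=cv2.INTER_CUBIC))"
```

```text
(no output)
```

View pics/a3b.png

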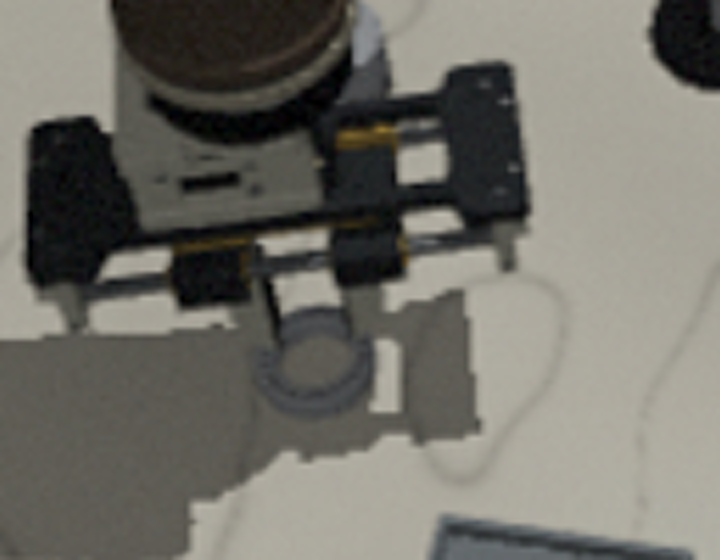

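View pics/a3c.png

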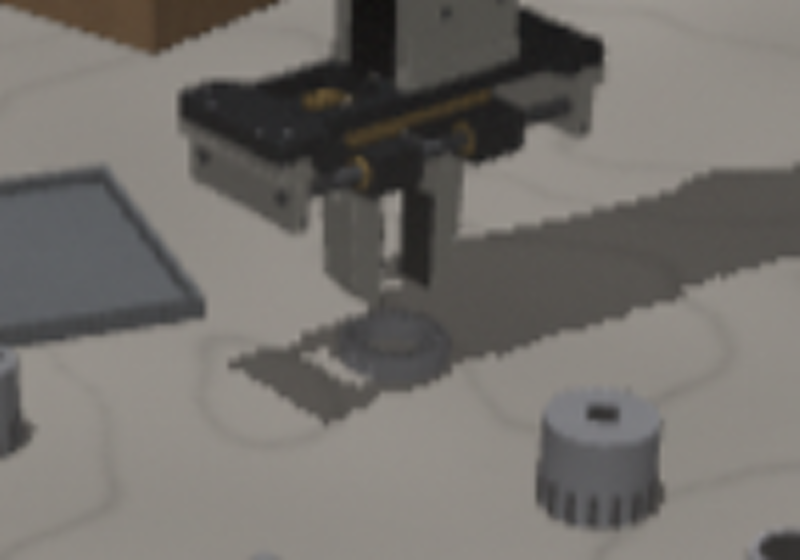

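```bash
python3 - <<'E'
from fit import *
s=arm.observe(); T=R.from_rotvec(s["ee_rot"]).as_matrix(); p=s["position"]
print(p, T.round(3))
for n in ["scene","side","wrist"]:
    im,d,P=grab(n); g=cv2.resize(im[:,:,::-1],None,fx=4,fy=4,interpolation=cv2.INTER_CUBIC)
    for off,c in [((0,0,0),(0,0,255)),((-.019,0,0),(0,255,0)),((0,0,.014),(255,0,0)),((0,0,-.014),(255,0,0))]:
        uv=proj(p+T@np.array(off),P)[0]; cv2.circle(g,tuple(int(v*4+2) for v in uv),4,c,-1)
    uv=proj(p,P)[0]*4; x,y=int(uv[0]),int(uv[1]); x0=max(0,x-300);y0=max(0,y-300)
    cv2.imwrite(f"pics/t_{n}.png",g[y0:y0+500,x0:x0+600])
    C=cloud(d,P); 
    if n!="wrist":
        # finger points: near tcp
        m=(np.abs(C[...,0]-p[0])<.05)&(np.abs(C[...,1]-p[1])<.05)&(C[...,2]>.018)&(d>0)&(C[...,2]<.12)
        pts=C[m]; print(n,len(pts),np.percentile(pts,[1,50,99],axis=0).round(3))
        print("minz pts",pts[np.argsort(pts[:,2])[:15]].round(3).tolist())
E
```

```text
[ 0.42998585 -0.16000749  0.00432802] [[-0.  0.  1.]
 [ 0.  1. -0.]
 [-1.  0. -0.]]
scene 593 [[ 0.391 -0.17   0.039]
 [ 0.424 -0.15   0.081]
 [ 0.478 -0.122  0.12 ]]
minz pts [[0.415, -0.151, 0.037], [0.419, -0.161, 0.037], [0.451, -0.164, 0.037], [0.446, -0.153, 0.037], [0.452, -0.171, 0.038], [0.451, -0.148, 0.038], [0.421, -0.152, 0.039], [0.419, -0.15, 0.039], [0.419, -0.157, 0.039], [0.42, -0.164, 0.04], [0.418, -0.155, 0.04], [0.453, -0.153, 0.04], [0.412, -0.149, 0.04], [0.417, -0.152, 0.04], [0.417, -0.159, 0.04]]
side 343 [[ 0.382 -0.198  0.039]
 [ 0.422 -0.186  0.108]
 [ 0.479 -0.135  0.12 ]]
minz pts [[0.414, -0.17, 0.036], [0.449, -0.171, 0.037], [0.447, -0.169, 0.038], [0.417, -0.17, 0.039], [0.412, -0.172, 0.039], [0.451, -0.171, 0.04], [0.415, -0.17, 0.04], [0.418, -0.154, 0.04], [0.449, -0.171, 0.04], [0.413, -0.171, 0.041], [0.418, -0.161, 0.042], [0.447, -0.169, 0.042], [0.408, -0.171, 0.043], [0.411, -0.171, 0.043], [0.452, -0.17, 0.043]]
```

View pics/t_scene.png

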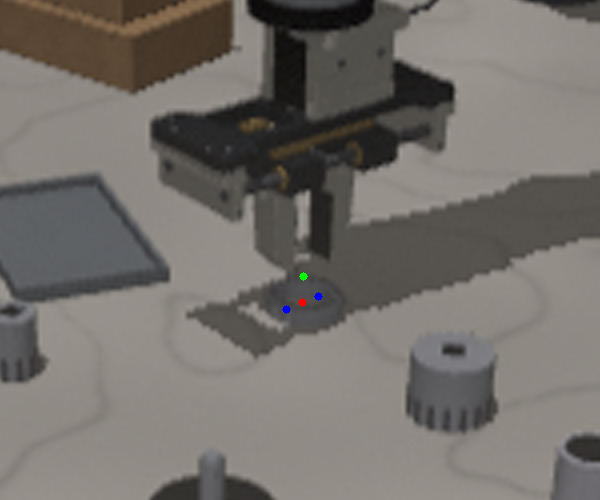

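View pics/t_side.png

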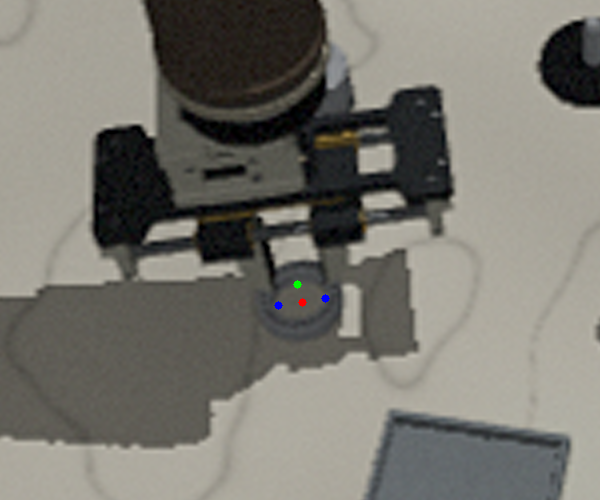

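View pics/t_wrist.png

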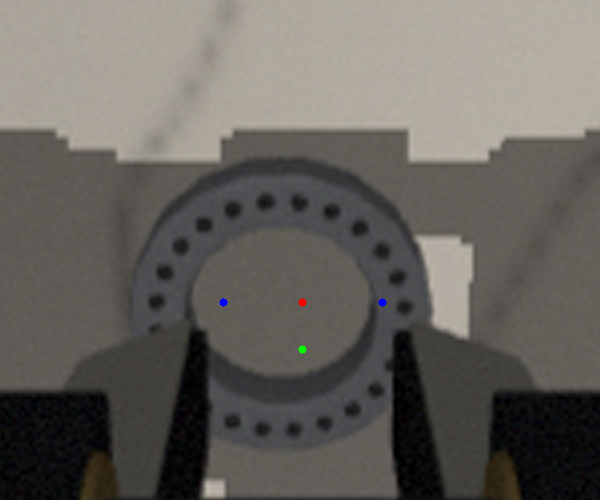

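The scene image shows the fingertips about 33 mm above the reported TCP, so the reported TCP can't be right. I'll check whether that offset was also there at the start pose.

```bash
python3 - <<'E'
from fit import *
for n in ["scene","side"]:
    d=np.load(f"pics/{n}0.npy"); P=campose(n); C=cloud(d,P)
    m=(np.abs(C[...,0]-.625)<.08)&(np.abs(C[...,1])<.06)&(C[...,2]>.15)&(d>0)&(C[...,2]<.24)
    pts=C[m]; i=np.argsort(pts[:,2]); print(n,len(pts),pts[i[:12]].round(3).tolist(), np.percentile(pts[:,2],[.5,1,2,5]))
s=arm.observe(); q=s["joints"]; print(q)
E
```

```text
scene 117 [[0.675, -0.001, 0.226], [0.578, -0.011, 0.226], [0.58, 0.0, 0.226], [0.676, 0.006, 0.226], [0.579, -0.004, 0.226], [0.581, 0.007, 0.227], [0.581, -0.005, 0.227], [0.579, 0.002, 0.227], [0.58, 0.009, 0.227], [0.579, 0.011, 0.227], [0.677, 0.01, 0.228], [0.575, 0.01, 0.228]] [0.22586609 0.22609898 0.22617599 0.22660112]
side 56 [[0.575, -0.01, 0.226], [0.672, 0.004, 0.226], [0.577, -0.01, 0.226], [0.676, -0.011, 0.227], [0.672, 0.005, 0.228], [0.672, -0.009, 0.228], [0.679, -0.01, 0.228], [0.674, -0.009, 0.228], [0.672, -0.006, 0.228], [0.676, -0.011, 0.229], [0.58, -0.011, 0.229], [0.575, -0.01, 0.23]] [0.226      0.22604215 0.22612657 0.22648745]
[ 0.2082577   0.44456856  0.04055049  2.17060088 -0.03465222  0.52699503
  0.27472226]
```

The offset is constant: the tips were 31 mm above the reported TCP at the start as well. From here I'll aim with tip_z = TCP_z + 0.031 and watch the force while descending.

Call:
send_rows:
  rows:
    - [[0,0,-2,0,0,0,80],[0,0,-3,0,0,0,80],[0,0,-3,0,0,0,80],[0,0,-3,0,0,0,80],[0,0,-3,0,0,0,80],[0,0,-3,0,0,0,80],[4,0,-3,0,0,0,80],[12,0,-3,0,0,0,80]]

```text
clock: 9.7
position: [0.4275, -0.1601, -0.0077]
ee_rot: [-0.0, 1.57, -0.0]
force: [-0.9, 0.0, 0.4]
width: 0.799
```

Call:
send_rows:
  rows:
    - [[6,0,0,0,0,0,80],[12,0,0,0,0,0,80],[15,0,0,0,0,0,80],[16,0,0,0,0,0,70],[16,0,0,0,0,0,40],[16,0,0,0,0,0,40],[16,0,0,0,0,0,40],[16,0,0,0,0,0,40]]

```text
clock: 10.5
position: [0.4271, -0.16, -0.0235]
ee_rot: [0.0, 1.57, -0.0]
force: [-0.0, -0.2, 0.5]
width: 0.546
```

Call:
send_rows:
  rows:
    - [[0,0,0,0,0,0,40],[0,0,0,0,0,0,40],[0,0,0,0,0,0,40],[-5,0,0,0,0,0,40],[-15,0,0,0,0,0,40],[-30,0,0,0,0,0,40],[-45,0,0,0,0,0,40],[-60,0,0,0,0,0,40]]

```text
clock: 11.3
position: [0.427, -0.16, 0.0376]
ee_rot: [0.0, 1.57, -0.0]
force: [0.6, 0.2, -0.9]
width: 0.546
```

```bash
python3 chk.py a4 wrist,scene
```

```text
11.4 [ 0.4284 -0.1604  0.0384] 0.549109372665722 [ 0.4  0.4 -2.7]
```

View pics/a4_scene.png

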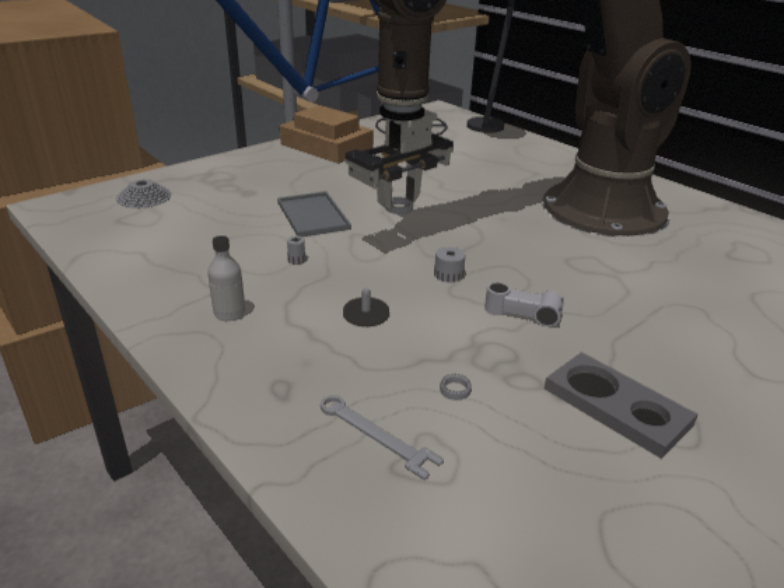

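The bearing is held. Next I'll carry it over the post.

Call:
send_rows:
  rows:
    - [[-10,11,14,0,0,0,40],[-20,38,50,0,0,0,40],[-20,65,86,0,0,0,40],[-20,92,122,0,0,0,40],[-20,120,158,0,0,0,40],[-20,143,188,0,0,0,40],[-20,154,202,0,0,0,40],[-20,154,202,0,0,0,40]]

```text
clock: 12.2
position: [0.6306, -0.0028, 0.0554]
ee_rot: [-0.002, 1.57, 0.004]
force: [0.9, -0.4, -1.4]
width: 0.544
```

```bash
python3 chk.py a5 wrist,scene,side; python3 - <<'E'
import cv2
a=cv2.imread('pics/a5_scene.png');b=cv2.imread('pics/a5_side.png')
import numpy as np
cv2.imwrite('pics/a5_ss.png',np.hstack([cv2.resize(a[180:380,270:470],None,fx=2,fy=2),cv2.resize(b[200:400,300:500],None,fx=2,fy=2)]))
E
```

```text
12.35 [ 0.6277 -0.0072  0.0557] 0.5439594743451394 [ 0.1  0.5 -0.6]
```

View pics/a5_wrist.png

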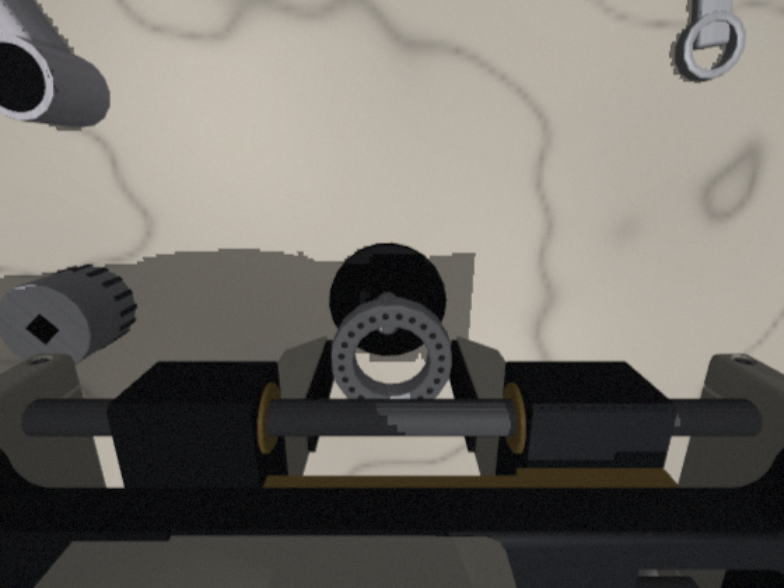

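View pics/a5_ss.png

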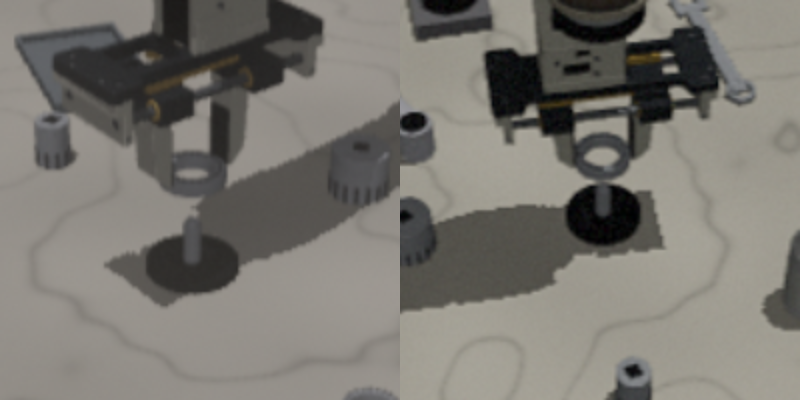

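```bash
python3 mf.py big_bearing_center .629 -.006 0 .079 wrist,side,scene; python3 mf.py post .629 -.006 0 0 wrist,side,scene; python3 - <<'E'
from h import *
print(np.mean([arm.observe()["position"] for _ in range(1)],0))
E
```

```text
wrist [ 0.6274 -0.0069  0.    ] 0.111 0.86
side [ 0.6297 -0.0059  0.    ] 0.143 0.52
scene [ 0.6269 -0.0088  0.    ] 0.182 0.64
wrist [ 0.6276 -0.0045  0.    ] 0.361 0.82
side [ 0.6312 -0.0051  0.    ] 0.072 0.56
scene [ 0.6281 -0.0054  0.    ] 0.064 0.88
[ 0.62901411 -0.00603933  0.0563935 ]
```

Call:
send_rows:
  rows:
    - [[6,2,1,0,0,0,40],[18,2,1,0,0,0,40],[32,2,1,0,0,0,40],[46,2,1,0,0,0,40],[58,2,1,0,0,0,40],[66,2,1,0,0,0,40],[70,2,1,0,0,0,40],[71,2,1,0,0,0,40]]

```text
clock: 13.75
position: [0.6299, -0.0041, -0.0152]
ee_rot: [0.0, 1.571, -0.0]
force: [-0.5, -0.0, -0.4]
width: 0.546
```

Call:
send_rows:
  rows:
    - [[0,0,0,0,0,0,55],[0,0,0,0,0,0,70],[0,0,0,0,0,0,75],[0,0,0,0,0,0,75],[0,0,0,0,0,0,75],[-10,0,0,0,0,0,75],[-30,0,0,0,0,0,75],[-60,0,0,0,0,0,75]]

```text
clock: 14.55
position: [0.6288, -0.0041, 0.0453]
ee_rot: [-0.0, 1.573, -0.0]
force: [0.1, -0.4, 0.4]
width: 0.751
```

```bash
python3 mf.py big_bearing_center .629 -.006 0 .008 wrist,side,scene;python3 chk.py a6 wrist,scene,side; python3 - <<'E'
import cv2
a=cv2.imread('pics/a6_scene.png');b=cv2.imread('pics/a6_side.png')
import numpy as np
cv2.imwrite('pics/a6_ss.png',np.hstack([cv2.resize(a[180:380,270:470],None,fx=2,fy=2),cv2.resize(b[200:400,300:500],None,fx=2,fy=2)]))
E
```

```text
wrist [ 0.6298 -0.0037  0.    ] 0.048 0.62
side [ 0.6328 -0.0028  0.    ] 0.48 0.73
scene [ 0.6319 -0.0044  0.    ] 0.33 0.53
15.0 [ 0.6293 -0.0041  0.0445] 0.7494151321955772 [-0.5 -0.3  0.1]
```

View pics/a6_ss.png

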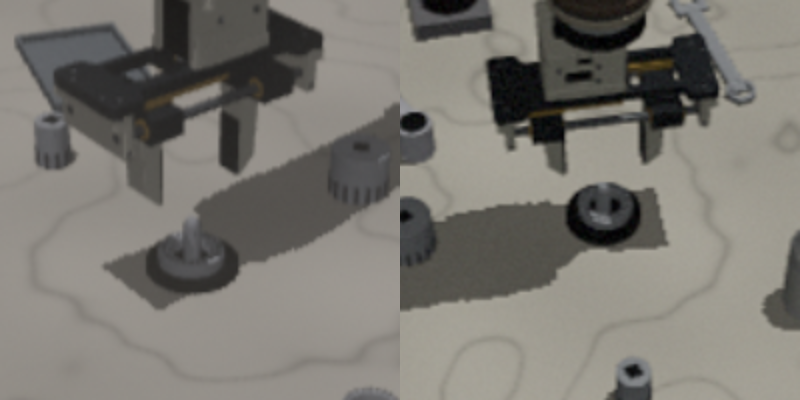

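The big bearing is flat on the foot and centred on the pin. Next is the small bearing.

Call:
send_rows:
  rows:
    - [[-5,12,1,0,0,0,75],[-5,45,4,0,0,0,75],[-5,85,8,0,0,0,75],[-5,125,12,0,0,0,75],[-5,163,16,0,0,0,75],[-5,195,20,0,0,0,75],[-5,211,21,0,0,0,75],[-5,213,21,0,0,0,75]]

```text
clock: 15.8
position: [0.6502, 0.2125, 0.0501]
ee_rot: [-0.002, 1.571, 0.004]
force: [-0.2, 0.5, -0.0]
width: 0.748
```

```bash
python3 mf.py small_bearing_center .650 .209 0 0 wrist,side,scene;python3 chk.py a7 wrist
```

```text
wrist [0.6473 0.2099 0.    ] 0.059 0.83
side [0.6484 0.2093 0.    ] 0.113 0.55
scene [0.6506 0.2106 0.    ] 0.047 0.76
16.15 [0.6514 0.2068 0.0505] 0.7492060190351356 [0.4 1.1 1.3]
```

View pics/a7_wrist.png

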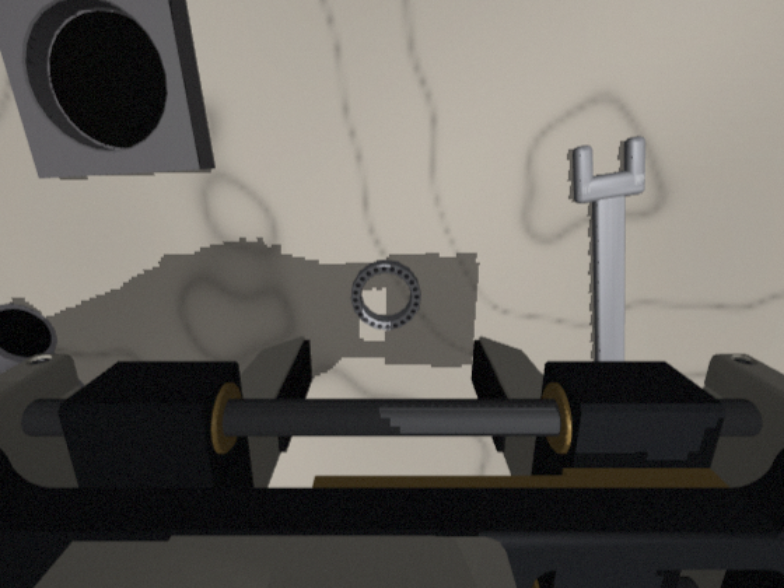

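Call:
send_rows:
  rows:
    - [[8,1,-1,0,0,0,75],[25,1,-1,0,0,0,75],[45,1,-1,0,0,0,75],[60,1,-1,0,0,0,70],[70,1,-1,0,0,0,65],[74,1,-1,0,0,0,60],[75,1,-1,0,0,0,30],[75,1,-1,0,0,0,30]]

```text
clock: 16.95
position: [0.6504, 0.2101, -0.0242]
ee_rot: [0.0, 1.57, 0.0]
force: [-0.6, 0.1, -0.1]
width: 0.477
```

Call:
send_rows:
  rows:
    - [[0,0,0,0,0,0,30],[0,0,0,0,0,0,30],[0,0,0,0,0,0,30],[0,0,0,0,0,0,30],[0,0,0,0,0,0,30],[-10,0,0,0,0,0,30],[-40,0,0,0,0,0,30],[-75,0,0,0,0,0,30]]

```text
clock: 17.75
position: [0.6489, 0.2095, 0.0504]
ee_rot: [-0.001, 1.573, -0.001]
force: [-0.2, 1.4, -1.2]
width: 0.446
```

Call:
send_rows:
  rows:
    - [[0,-12,-1,0,0,0,30],[0,-45,-4,0,0,0,30],[0,-85,-8,0,0,0,30],[0,-125,-12,0,0,0,30],[0,-163,-16,0,0,0,30],[0,-195,-19,0,0,0,30],[0,-212,-20,0,0,0,30],[0,-214,-20,0,0,0,30]]

```text
clock: 18.55
position: [0.6298, -0.0072, 0.0505]
ee_rot: [0.002, 1.571, -0.004]
force: [-0.7, 0.2, -0.7]
width: 0.448
```

```bash
python3 mf.py small_bearing_center .629 -.005 0 .0745 wrist,side,scene;python3 chk.py a8 wrist,scene,side; python3 - <<'E'
import cv2
a=cv2.imread('pics/a8_scene.png');b=cv2.imread('pics/a8_side.png')
import numpy as np
cv2.imwrite('pics/a8_ss.png',np.hstack([cv2.resize(a[180:380,270:470],None,fx=2,fy=2),cv2.resize(b[200:400,300:500],None,fx=2,fy=2)]))
E
```

```text
wrist [ 0.6294 -0.0073  0.    ] 0.09 0.66
side none
scene [6.272e-01 4.000e-04 0.000e+00] 0.475 0.48
19.0 [ 0.6301 -0.0029  0.0503] 0.44416446395372633 [ 0.1 -0.1 -0.4]
```

View pics/a8_ss.png

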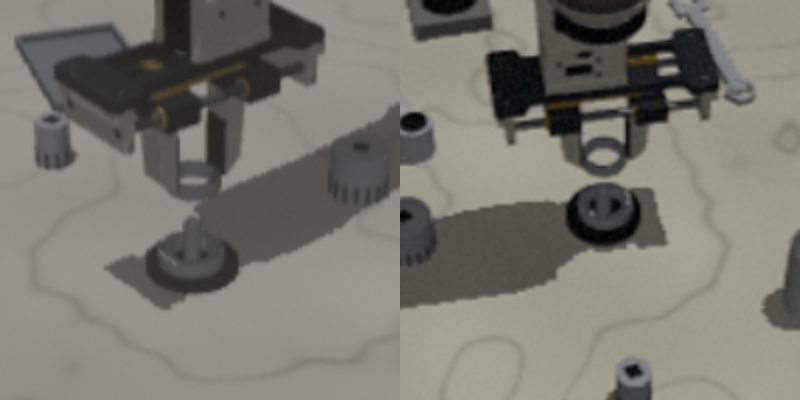

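View pics/a8_wrist.png

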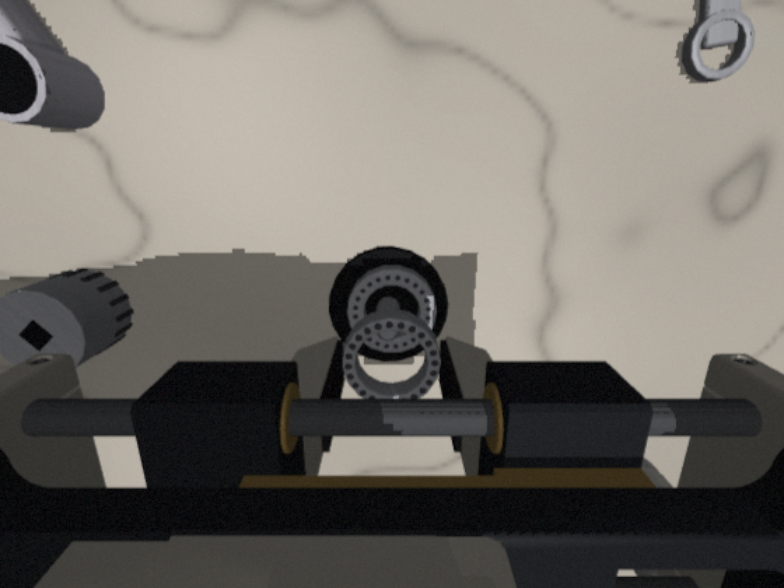

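Call:
send_rows:
  rows:
    - [[4,0,0,0,0,0,30],[12,0,0,0,0,0,30],[24,0,0,0,0,0,30],[36,0,0,0,0,0,30],[46,0,0,0,0,0,30],[51,0,0,0,0,0,30],[53,0,0,0,0,0,30],[53,0,0,0,0,0,30]]

```text
clock: 19.8
position: [0.63, -0.0041, -0.0029]
ee_rot: [0.0, 1.571, -0.0]
force: [-0.9, -0.3, -1.0]
width: 0.444
```

Call:
send_rows:
  rows:
    - [[0,0,0,0,0,0,45],[0,0,0,0,0,0,58],[0,0,0,0,0,0,65],[0,0,0,0,0,0,75],[0,0,0,0,0,0,80],[-10,0,0,0,0,0,80],[-30,0,0,0,0,0,80],[-60,0,0,0,0,0,80]]

```text
clock: 20.6
position: [0.6288, -0.0041, 0.0573]
ee_rot: [-0.0, 1.574, -0.0]
force: [0.8, -0.2, -0.5]
width: 0.797
```

```bash
python3 mf.py small_bearing_center .629 -.005 0 .02 wrist;python3 chk.py a9 wrist,scene,side; python3 - <<'E'
import cv2
a=cv2.imread('pics/a9_scene.png');b=cv2.imread('pics/a9_side.png')
import numpy as np
cv2.imwrite('pics/a9_ss.png',np.hstack([cv2.resize(a[180:380,270:470],None,fx=2,fy=2),cv2.resize(b[200:400,300:500],None,fx=2,fy=2)]))
E
```

```text
wrist [ 0.6294 -0.0045  0.    ] 0.078 0.68
20.85 [ 0.63   -0.004   0.0577] 0.8017413736529536 [-0.5  0.7 -0.6]
```

View pics/a9_ss.png

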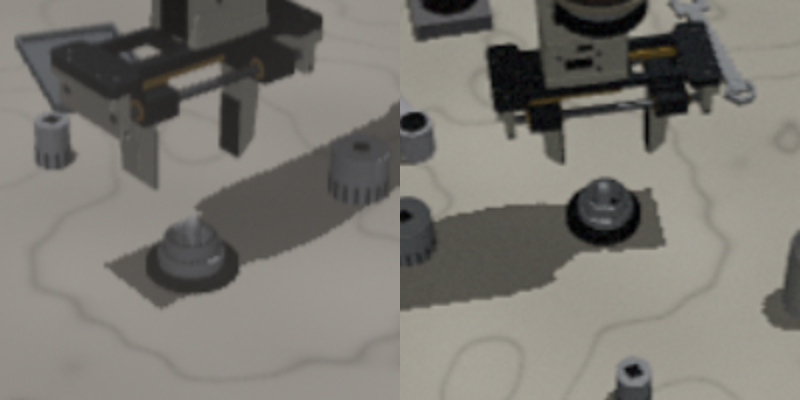

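Both bearings are stacked flat. Next is the wide socket.

Call:
send_rows:
  rows:
    - [[0,0,-12,0,0,0,90],[0,-1,-45,0,0,0,90],[0,-2,-85,0,0,0,90],[0,-3,-125,0,0,0,90],[0,-4,-160,0,0,0,90],[0,-4,-180,0,0,0,90],[0,-4,-185,0,0,0,90],[0,-4,-185,0,0,0,90]]

```text
clock: 21.65
position: [0.4446, -0.008, 0.0571]
ee_rot: [-0.0, 1.571, 0.0]
force: [0.3, -0.1, -0.2]
width: 0.902
```

```bash
python3 mf.py wide_socket_center .445 -.008 0 0 wrist,side,scene; python3 chk.py b1 wrist
```

```text
wrist [ 0.4435 -0.0083  0.    ] 0.037 0.89
side [ 0.4449 -0.0073  0.    ] 0.109 0.83
scene [ 0.4459 -0.0098  0.    ] 0.055 0.77
22.0 [ 0.4456 -0.008   0.0572] 0.9002970673089902 [-0.1 -0.3 -0.4]
```

View pics/b1_wrist.png

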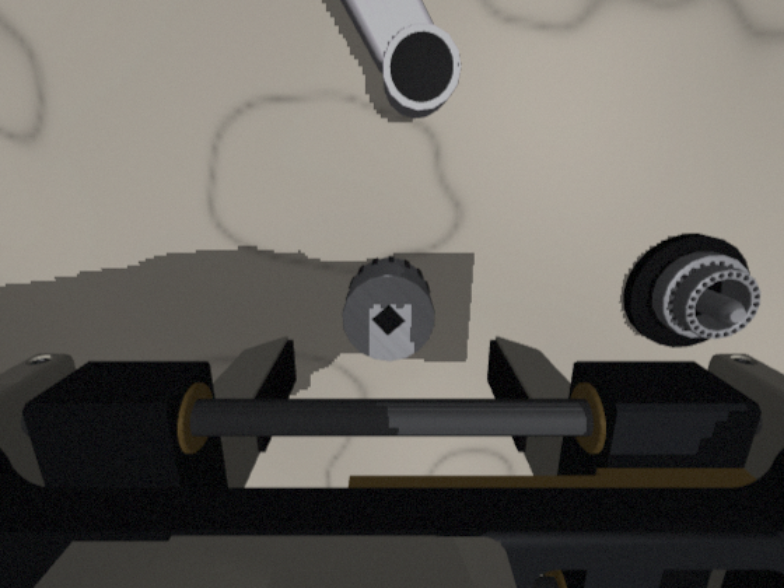

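Call:
send_rows:
  rows:
    - [[8,0,-1,0,0,0,90],[25,0,-1,0,0,0,90],[42,0,-1,0,0,0,85],[56,0,-1,0,0,0,80],[64,0,-1,0,0,0,75],[67,0,-1,0,0,0,70],[67,0,-1,0,0,0,40],[67,0,-1,0,0,0,40]]
  grip_force: 35

```text
clock: 22.8
position: [0.4444, -0.008, -0.0093]
ee_rot: [0.0, 1.57, -0.0]
force: [0.6, -0.5, 0.8]
width: 0.573
```

Call:
send_rows:
  rows:
    - [[0,0,0,0,0,0,40],[0,0,0,0,0,0,40],[0,0,0,0,0,0,40],[0,0,0,0,0,0,40],[0,0,0,0,0,0,40],[-10,0,0,0,0,0,40],[-40,0,0,0,0,0,40],[-75,0,0,0,0,0,40]]

```text
clock: 23.6
position: [0.4427, -0.0081, 0.0659]
ee_rot: [-0.0, 1.574, -0.0]
force: [0.6, 0.1, -1.7]
width: 0.538
```

Call:
send_rows:
  rows:
    - [[0,10,2,0,0,0,40],[0,40,8,0,0,0,40],[0,85,16,0,0,0,40],[0,130,25,0,0,0,40],[0,175,34,0,0,0,40],[0,220,43,0,0,0,40],[0,260,51,0,0,0,40],[0,290,57,0,0,0,40]]

```text
clock: 24.4
position: [0.5003, 0.2856, 0.0649]
ee_rot: [-0.001, 1.571, 0.002]
force: [0.6, 0.2, -2.2]
width: 0.539
```

Call:
send_rows:
  rows:
    - [[0,22,4,0,0,0,40],[0,36,7,0,0,0,40],[0,42,8,0,0,0,40],[0,43,8,0,0,0,40],[0,43,8,0,0,0,40],[0,43,8,0,0,0,40],[0,43,8,0,0,0,40],[0,43,8,0,0,0,40]]

```text
clock: 25.2
position: [0.5091, 0.3243, 0.0655]
ee_rot: [0.001, 1.571, -0.001]
force: [-0.6, 0.3, -2.2]
width: 0.536
```

```bash
python3 mf.py wide_socket_center .5096 .3248 0 .075 wrist,side,scene; python3 mf.py rack .508 .365 .045 0 wrist,side,scene; python3 chk.py b2 wrist,scene
```

```text
wrist [0.5086 0.3257 0.    ] 0.252 0.86
side [0.5102 0.3242 0.    ] 0.079 0.88
scene [0.5118 0.325  0.    ] 0.343 0.89
wrist [0.5061 0.3667 0.0497] 0.18 0.71
side [0.5079 0.3615 0.0607] 0.287 0.77
scene [0.5088 0.3654 0.0469] 0.033 0.91
25.9 [0.509  0.325  0.0653] 0.5371963468796236 [ 0.1  1.1 -1.4]
```

View pics/b2_wrist.png

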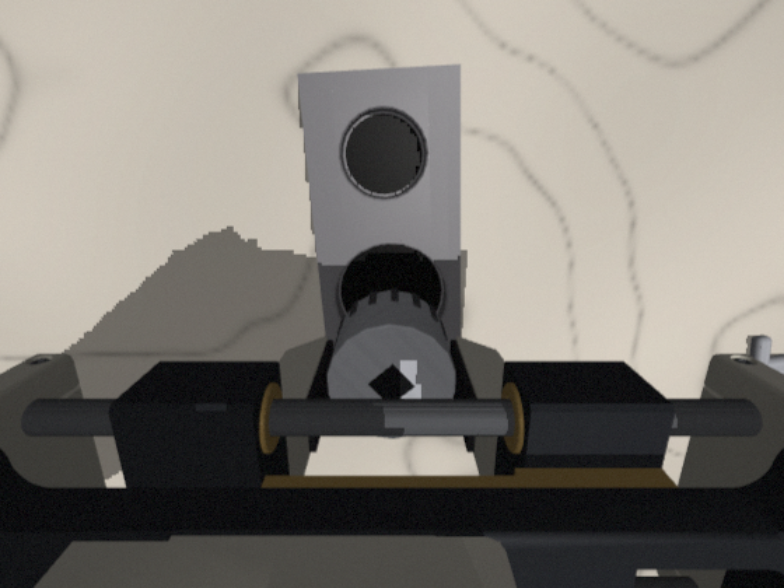

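View pics/b2_scene.png

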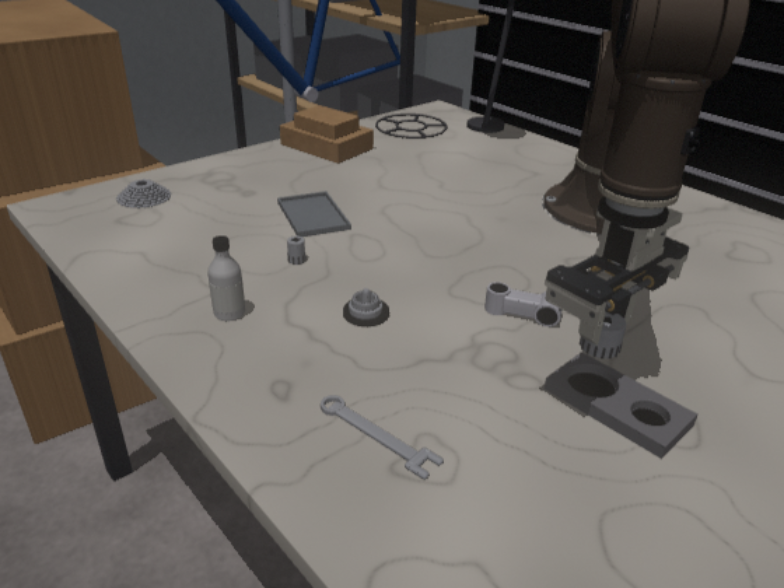

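```bash
python3 - <<'E'
from h import *
P=campose("wrist")
for uv in [(384,153),(344,292),(442,292),(391,245)]: print(uv,toplane(np.array(uv)/1.4,.02,P)[0].round(4))
c,s=np.cos(.045),np.sin(.045)
print("narrow pred",.508-.043*s,.365+.043*c,"wide",.508+.04*s,.365-.04*c)
E
```

```text
(384, 153) [0.5047 0.4099 0.02  ]
(344, 292) [0.4801 0.3302 0.02  ]
(442, 292) [0.5393 0.3302 0.02  ]
(391, 245) [0.5085 0.3589 0.02  ]
narrow pred 0.5060656529963806 0.4079564698464572 wide 0.5097993925615064 0.3250404931660863
```

Call:
send_rows:
  rows:
    - [[6,1,0,0,0,0,40],[18,1,0,0,0,0,40],[32,1,0,0,0,0,40],[45,1,0,0,0,0,40],[56,1,0,0,0,0,40],[63,1,0,0,0,0,40],[67,1,0,0,0,0,40],[68,1,0,0,0,0,40]]

```text
clock: 26.7
position: [0.509, 0.3259, -0.0031]
ee_rot: [-0.0, 1.571, -0.0]
force: [1.0, -0.1, -1.1]
width: 0.537
```

Call:
send_rows:
  rows:
    - [[0,0,0,0,0,0,55],[0,0,0,0,0,0,65],[0,0,0,0,0,0,75],[0,0,0,0,0,0,80],[0,0,0,0,0,0,80],[-10,0,0,0,0,0,80],[-35,0,0,0,0,0,80],[-70,0,0,0,0,0,80]]

```text
clock: 27.5
position: [0.508, 0.3252, 0.0673]
ee_rot: [-0.001, 1.573, -0.001]
force: [0.2, -0.0, 0.4]
width: 0.8
```

```bash
python3 mf.py wide_socket_center .5096 .3248 0 .006 wrist; python3 chk.py b3 wrist,scene;  python3 - <<'E'
import cv2
a=cv2.imread('pics/b3_scene.png')
cv2.imwrite('pics/b3_s.png',cv2.resize(a[280:480,500:750],None,fx=3,fy=3))
E
```

```text
wrist [0.5087 0.3256 0.    ] 0.029 0.87
27.7 [0.5097 0.3265 0.0689] 0.7970372074608718 [-0.2  0.4 -0.3]
```

View pics/b3_s.png

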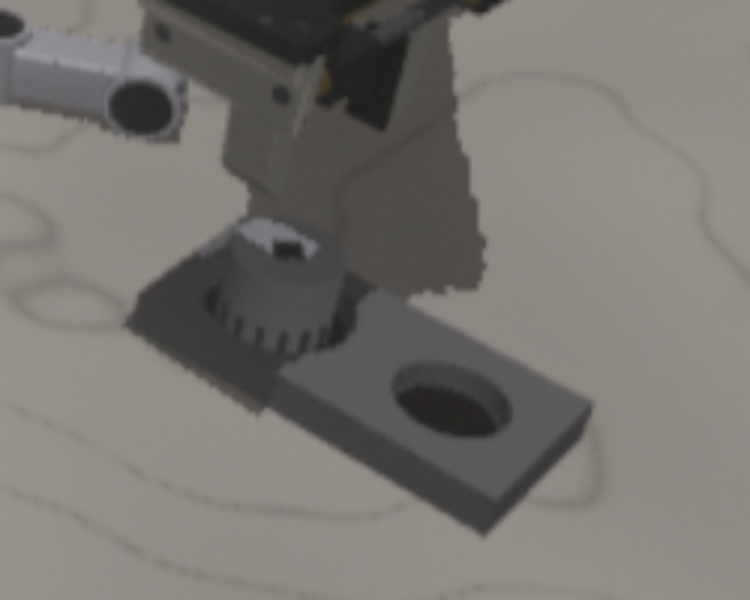

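The wide socket is seated. Next is the stem, at (0.439, 0.148) with yaw 122°.

Call:
send_rows:
  rows:
    - [[0,-12,-5,-3,0,0,75],[0,-42,-16,-10,0,0,75],[0,-80,-31,-16,0,0,75],[0,-118,-46,-22,0,0,75],[0,-150,-59,-28,0,0,75],[0,-171,-67,-31,0,0,75],[0,-178,-70,-32,0,0,75],[0,-178,-70,-32,0,0,75]]

```text
clock: 28.5
position: [0.4386, 0.1472, 0.0671]
ee_rot: [-0.436, 1.527, 0.436]
force: [0.3, 0.3, -0.0]
width: 0.748
```

```bash
python3 mf.py stem_center .439 .148 2.12 0 wrist,side,scene; python3 chk.py c1 wrist; python3 -c "
from h import *
s=arm.observe(); print(R.from_rotvec(s['ee_rot']).as_matrix().round(3))"
```

```text
wrist [0.4386 0.1474 2.1086] 0.024 0.57
side [0.4403 0.1482 2.1   ] 0.081 0.78
scene [0.4395 0.1453 2.0854] 0.098 0.88
28.85 [0.4392 0.1489 0.0672] 0.7495832589173809 [ 0.1  0.7 -0.9]
[[ 0.    -0.531  0.848]
 [ 0.     0.848  0.531]
 [-1.     0.     0.   ]]
```

View pics/c1_wrist.png

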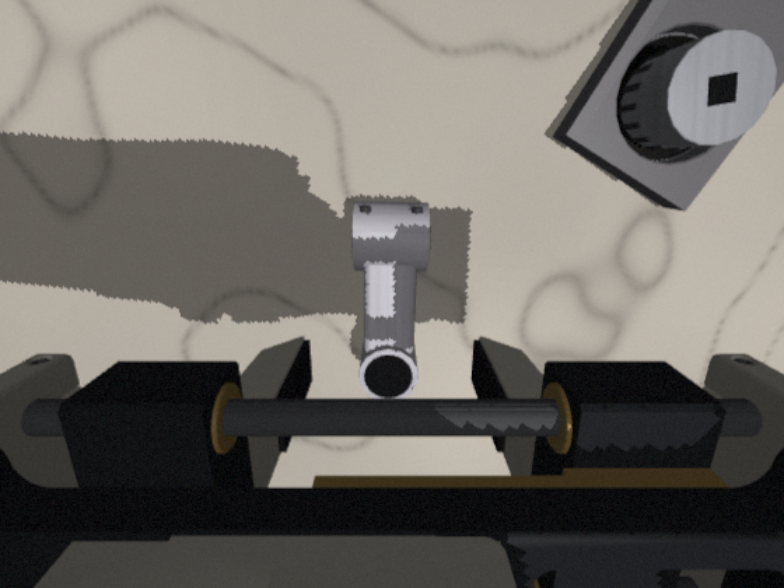

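Call:
send_rows:
  rows:
    - [[10,0,0,1,0,0,75],[30,0,0,1,0,0,75],[52,0,0,1,0,0,70],[70,0,0,1,0,0,65],[82,0,0,1,0,0,60],[86,0,0,1,0,0,55],[86,0,0,1,0,0,20],[86,0,0,1,0,0,20]]

```text
clock: 29.65
position: [0.4394, 0.1482, -0.0182]
ee_rot: [-0.424, 1.528, 0.424]
force: [-0.1, 0.1, -0.3]
width: 0.428
```

Call:
send_rows:
  rows:
    - [[0,0,0,0,0,0,20],[0,0,0,0,0,0,20],[0,0,0,0,0,0,20],[0,0,0,0,0,0,20],[0,0,0,0,0,0,20],[-5,0,0,0,0,0,20],[-25,0,0,0,0,0,20],[-60,0,0,0,0,0,20]]

```text
clock: 30.45
position: [0.4372, 0.1472, 0.0407]
ee_rot: [-0.425, 1.533, 0.424]
force: [0.8, -0.7, -2.4]
width: 0.327
```

Call:
send_rows:
  rows:
    - [[-10,-12,-5,4,0,0,20],[-20,-50,-22,12,0,0,20],[-20,-95,-42,20,0,0,20],[-20,-140,-62,28,0,0,20],[-20,-183,-82,36,0,0,20],[-20,-225,-100,43,0,0,20],[-20,-267,-119,48,0,0,20],[-20,-303,-135,50,0,0,20]]

```text
clock: 31.25
position: [0.4785, -0.1846, 0.0612]
ee_rot: [0.265, 1.555, -0.266]
force: [1.4, -0.6, -2.2]
width: 0.328
```

```bash
python3 - <<'E'
from h import *
s=arm.observe(); T=R.from_rotvec(s['ee_rot']).as_matrix(); print(s['position'].round(4),T.round(3),s['width'])
d=np.array([.4978,-.3364,s['position'][2]])-s['position']; print((T.T@d*1000).round(1), "yaw",np.degrees(np.arctan2(T[1,2],T[0,2])))
E
```

```text
[ 0.4785 -0.1846  0.0612] [[-0.     0.332  0.943]
 [-0.001  0.943 -0.332]
 [-1.    -0.001  0.   ]] 0.3282212793586497
[ 1.000e-01 -1.368e+02  6.860e+01] yaw -19.40604147371111
```

Call:
send_rows:
  rows:
    - [[0,-35,17,0,0,0,20],[0,-75,36,0,0,0,20],[0,-110,54,0,0,0,20],[0,-130,65,0,0,0,20],[0,-138,69,0,0,0,20],[0,-139,69,0,0,0,20],[0,-139,69,0,0,0,20],[0,-139,69,0,0,0,20]]

```text
clock: 32.05
position: [0.4994, -0.3333, 0.0612]
ee_rot: [0.26, 1.556, -0.258]
force: [-0.6, 0.2, -1.0]
width: 0.323
```

```bash
python3 chk.py c2 wrist,scene,side; python3 mf.py stem_center .4978 -.3364 1.24 .08 wrist,side,scene;python3 mf.py tray .4978 -.3364 -.33 0 side
```

```text
32.2 [ 0.4996 -0.3339  0.0614] 0.3260376638230465 [-0.6 -0.5 -2.1]
wrist none
side [ 0.4979 -0.3366  1.3201] 0.509 0.63
scene [ 0.4969 -0.3304  1.0812] 0.232 0.56
side [ 0.497  -0.3364 -0.3281] 0.357 0.9
```

View pics/c2_side.png

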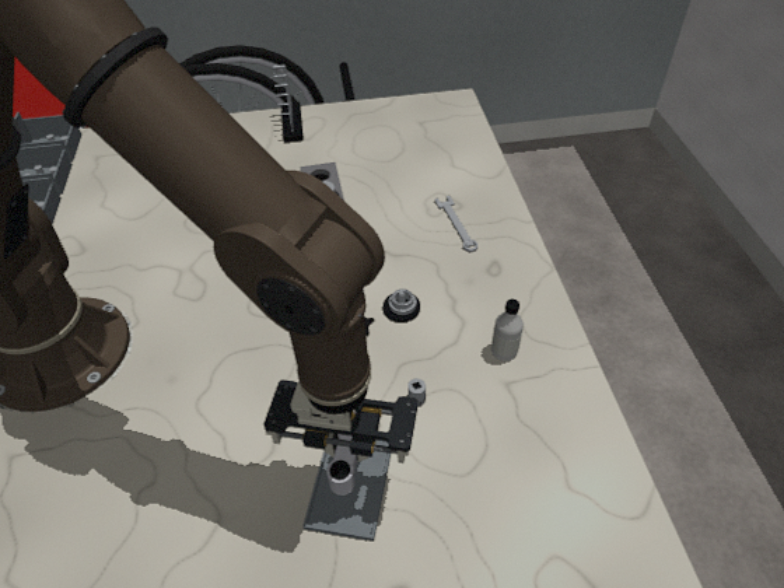

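View pics/c2_wrist.png

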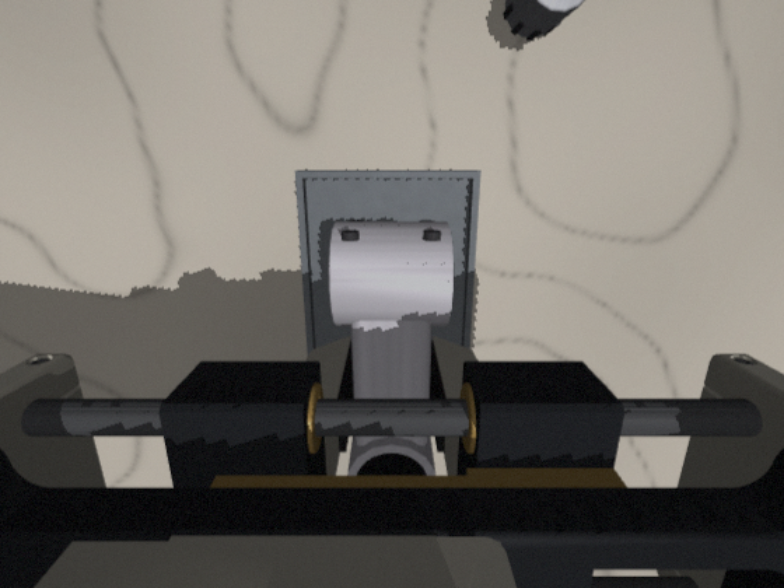

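Call:
send_rows:
  rows:
    - [[6,-3,-1,0,0,0,20],[18,-3,-1,0,0,0,20],[34,-3,-1,0,0,0,20],[48,-3,-1,0,0,0,20],[60,-3,-1,0,0,0,20],[69,-3,-1,0,0,0,20],[73,-3,-1,0,0,0,20],[74,-3,-1,0,0,0,20]]

```text
clock: 33.4
position: [0.4972, -0.3376, -0.0132]
ee_rot: [0.26, 1.556, -0.26]
force: [-0.2, 0.7, -1.0]
width: 0.325
```

Call:
send_rows:
  rows:
    - [[0,0,0,0,0,0,35],[0,0,0,0,0,0,45],[0,0,0,0,0,0,55],[0,0,0,0,0,0,60],[0,0,0,0,0,0,60],[-10,0,0,0,0,0,60],[-35,0,0,0,0,0,60],[-75,0,0,0,0,0,60]]

```text
clock: 34.2
position: [0.4959, -0.3368, 0.0619]
ee_rot: [0.261, 1.559, -0.259]
force: [0.8, -1.1, 1.0]
width: 0.598
```

```bash
python3 chk.py c3 wrist,scene; python3 mf.py stem_center .4978 -.3364 1.24 .004 wrist,side,scene; python3 mf.py narrow_socket_center .621 -.207 0 0 wrist,side,scene; python3 - <<'E'
from h import *
s=arm.observe(); T=R.from_rotvec(s['ee_rot']).as_matrix(); print(s['position'].round(4),T.round(3),s['width'])
E
```

```text
34.3 [ 0.5004 -0.3398  0.0679] 0.5943842552441778 [ 0.4 -0.2  0.4]
wrist [ 0.4968 -0.3379  1.2405] 0.024 0.94
side [ 0.4984 -0.3376  1.2531] 0.28 0.57
scene [ 0.4995 -0.3392  1.2321] 0.059 0.65
wrist [ 0.6212 -0.2074  0.    ] 0.059 0.88
side [ 0.623  -0.2065  0.    ] 0.195 0.49
scene none
[ 0.4972 -0.3376  0.062 ] [[-0.001  0.326  0.945]
 [ 0.     0.945 -0.326]
 [-1.     0.    -0.001]] 0.5972591850313587
```

View pics/c3_wrist.png

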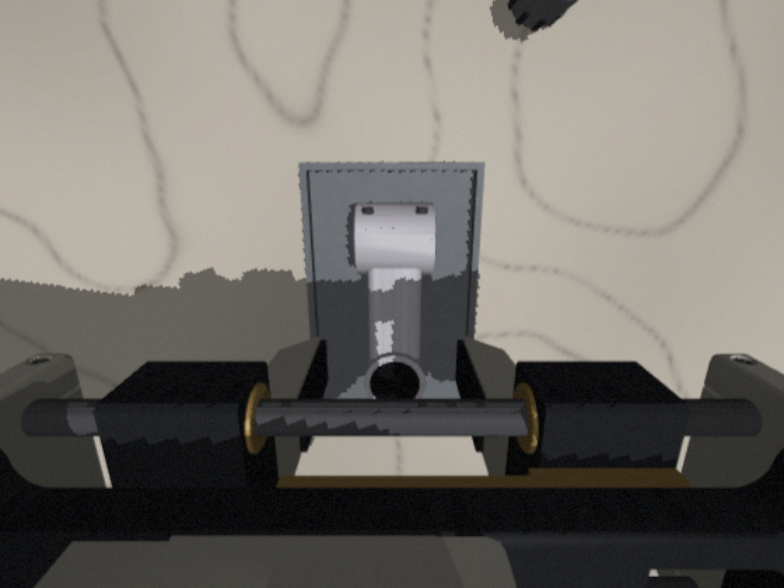

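View pics/c3_scene.png

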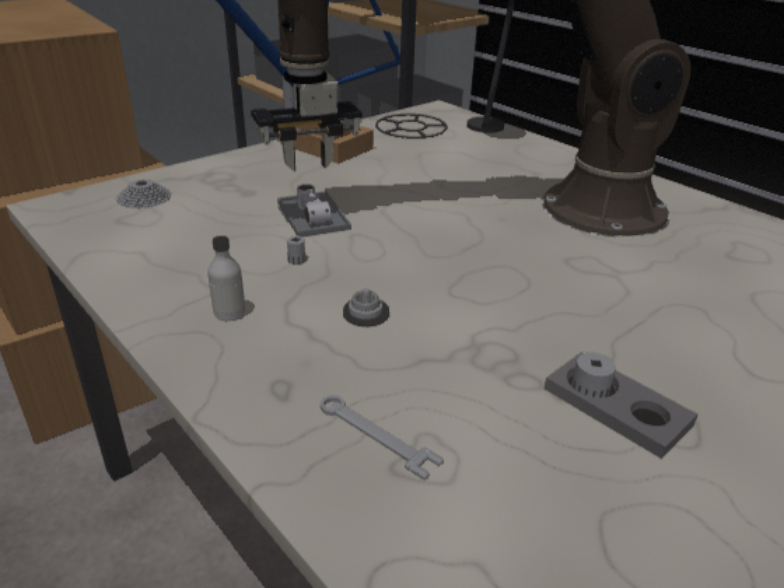

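The stem lies in the tray. The last piece is the narrow socket.

Call:
send_rows:
  rows:
    - [[0,12,5,-2,0,0,70],[0,42,19,-6,0,0,70],[0,78,36,-10,0,0,70],[0,115,53,-14,0,0,70],[0,145,66,-17,0,0,70],[0,160,73,-19,0,0,70],[0,164,75,-19,0,0,70],[0,164,75,-19,0,0,70]]

```text
clock: 35.7
position: [0.6213, -0.2076, 0.0621]
ee_rot: [0.0, 1.571, -0.001]
force: [-0.1, -0.8, 0.5]
width: 0.699
```

```bash
python3 chk.py d1 wrist;  python3 mf.py narrow_socket_center .621 -.207 0 0 wrist,side,scene; python3 - <<'E'
from h import *
s=arm.observe(); T=R.from_rotvec(s['ee_rot']).as_matrix(); print(s['position'].round(4),T.round(3),s['width'])
E
```

```text
35.75 [ 0.6206 -0.2087  0.0622] 0.699213508814852 [-0.2 -0.6 -0.7]
wrist [ 0.6204 -0.2073  0.    ] 0.042 0.84
side [ 0.6217 -0.2085  0.    ] 0.074 0.62
scene [ 0.6215 -0.21    0.    ] 0.072 0.8
[ 0.6211 -0.2081  0.0625] [[-0.     0.002  1.   ]
 [-0.     1.    -0.002]
 [-1.    -0.    -0.   ]] 0.7021947667487987
```

View pics/d1_wrist.png

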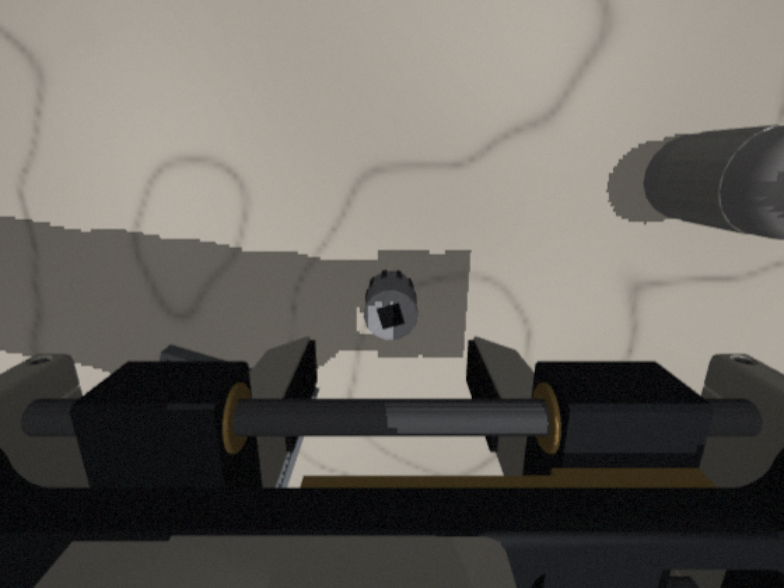

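Centred. I'll descend to TCP z = −0.010 and grip.

Call:
send_rows:
  rows:
    - [[8,0,0,0,0,0,70],[25,0,0,0,0,0,70],[44,0,0,0,0,0,65],[60,0,0,0,0,0,60],[69,0,0,0,0,0,55],[72,0,0,0,0,0,50],[72,0,0,0,0,0,20],[72,0,0,0,0,0,20]]
  grip_force: 30

```text
clock: 36.85
position: [0.6223, -0.2072, -0.009]
ee_rot: [-0.0, 1.57, -0.0]
force: [0.5, -0.2, -0.3]
width: 0.374
```

Call:
send_rows:
  rows:
    - [[0,0,0,0,0,0,20],[0,0,0,0,0,0,20],[0,0,0,0,0,0,20],[0,0,0,0,0,0,20],[0,0,0,0,0,0,20],[-10,0,0,0,0,0,20],[-40,0,0,0,0,0,20],[-80,0,0,0,0,0,20]]

```text
clock: 37.65
position: [0.6199, -0.2065, 0.0697]
ee_rot: [0.001, 1.575, 0.001]
force: [1.6, -0.4, -0.5]
width: 0.32
```

Call:
send_rows:
  rows:
    - [[0,12,-2,0,0,0,20],[0,45,-8,0,0,0,20],[0,90,-17,0,0,0,20],[0,135,-25,0,0,0,20],[0,180,-34,0,0,0,20],[0,225,-42,0,0,0,20],[0,270,-51,0,0,0,20],[0,315,-59,0,0,0,20]]

```text
clock: 38.45
position: [0.5617, 0.1099, 0.0704]
ee_rot: [-0.0, 1.571, 0.0]
force: [1.1, 0.3, -0.4]
width: 0.316
```

Call:
send_rows:
  rows:
    - [[0,45,-9,0,0,0,20],[0,90,-17,0,0,0,20],[0,135,-26,0,0,0,20],[0,180,-35,0,0,0,20],[0,222,-43,0,0,0,20],[0,260,-51,0,0,0,20],[0,285,-55,0,0,0,20],[0,298,-57,0,0,0,20]]

```text
clock: 39.25
position: [0.5037, 0.4092, 0.0701]
ee_rot: [-0.002, 1.572, 0.004]
force: [-0.5, -0.2, -0.3]
width: 0.319
```

```bash
python3 chk.py d2 wrist,scene;  python3 mf.py narrow_socket_center .506 .408 0 .08 wrist,scene; python3 - <<'E'
from h import *
s=arm.observe(); T=R.from_rotvec(s['ee_rot']).as_matrix(); print(s['position'].round(4),T.round(3),s['width'])
E
```

```text
39.35 [0.5046 0.4077 0.0701] 0.32325354500397163 [ 0.3 -0.8 -0.7]
wrist [0.5043 0.409  0.    ] 0.179 0.59
scene [0.5106 0.4038 0.    ] 0.551 0.62
[0.5068 0.4034 0.0703] [[ 0.     0.003  1.   ]
 [-0.001  1.    -0.003]
 [-1.    -0.001  0.   ]] 0.31884385926748227
```

View pics/d2_wrist.png

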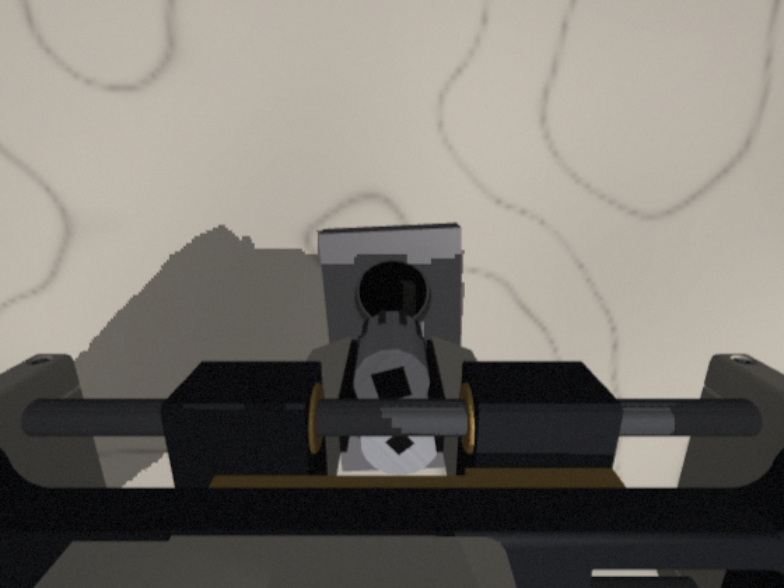

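View pics/d2_scene.png

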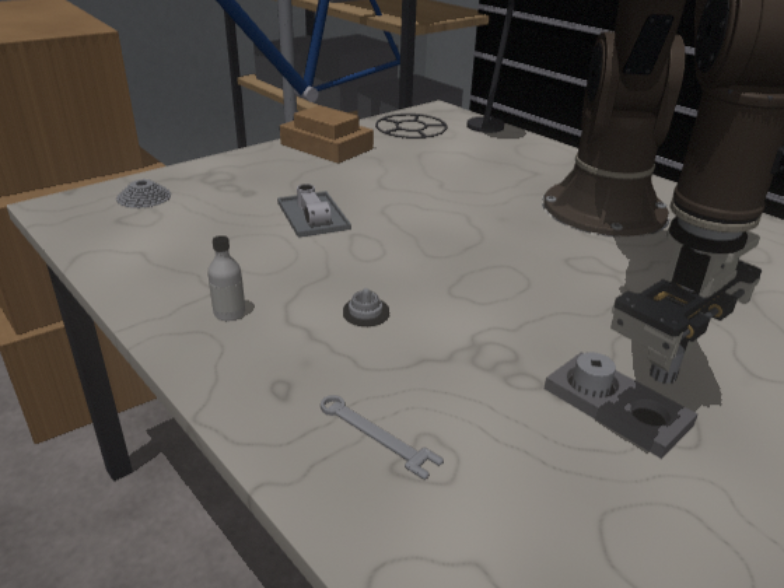

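Call:
send_rows:
  rows:
    - [[0,2,0,0,0,0,20],[0,3,0,0,0,0,20],[5,3,0,0,0,0,20],[10,3,0,0,0,0,20],[15,3,0,0,0,0,20],[20,3,0,0,0,0,20],[20,3,0,0,0,0,20],[20,3,0,0,0,0,20]]

```text
clock: 40.35
position: [0.5057, 0.4089, 0.0501]
ee_rot: [-0.0, 1.571, -0.0]
force: [0.4, 0.4, -0.5]
width: 0.314
```

```bash
python3 chk.py d3 wrist;  python3 mf.py narrow_socket_center .506 .408 0 .06 wrist,scene; python3 - <<'E'
from h import *
s=arm.observe(); print(s['position'].round(4),s['width'])
a=cv2.imread('pics/d3_wrist.png'); cv2.imwrite('pics/d3_z.png',cv2.resize(a[200:400,290:490],None,fx=3,fy=3))
E
```

```text
40.4 [0.5058 0.409  0.0504] 0.317184124567053 [ 0.1 -0.2  0. ]
wrist [0.5053 0.4106 0.    ] 0.163 0.81
scene [0.5095 0.4093 0.    ] 0.566 0.64
[0.5059 0.4091 0.0506] 0.31977650976611816
```

View pics/d3_z.png

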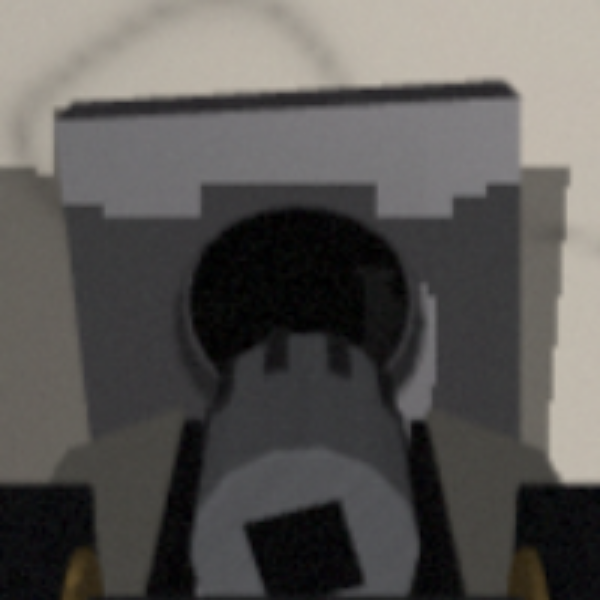

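Call:
send_rows:
  rows:
    - [[4,0,0,0,0,0,20],[12,0,0,0,0,0,20],[22,0,0,0,0,0,20],[32,0,0,0,0,0,20],[41,0,0,0,0,0,20],[48,0,0,0,0,0,20],[52,0,0,0,0,0,20],[53,0,0,0,0,0,20]]

```text
clock: 41.4
position: [0.5056, 0.4089, -0.0029]
ee_rot: [-0.0, 1.571, -0.0]
force: [-2.2, -1.8, 6.0]
width: 0.321
```

Call:
send_rows:
  rows:
    - [[0,0,0,0,0,0,35],[0,0,0,0,0,0,45],[0,0,0,0,0,0,55],[0,0,0,0,0,0,60],[0,0,0,0,0,0,60],[-10,0,0,0,0,0,60],[-35,0,0,0,0,0,60],[-80,0,0,0,0,0,60]]

```text
clock: 42.2
position: [0.504, 0.4075, 0.0761]
ee_rot: [-0.003, 1.575, -0.003]
force: [-0.4, 0.6, 0.1]
width: 0.599
```

Call:
send_rows:
  rows:
    - [[-20,-10,0,0,0,0,60],[-50,-30,0,0,0,0,60],[-80,-60,0,0,0,0,60],[-100,-100,-10,0,0,0,60],[-110,-130,-15,0,0,0,60],[-115,-150,-20,0,0,0,60],[-115,-150,-20,0,0,0,60],[-115,-150,-20,0,0,0,60]]

```text
clock: 43.0
position: [0.4856, 0.2595, 0.1925]
ee_rot: [0.001, 1.571, 0.001]
force: [0.2, -0.0, 0.6]
width: 0.602
```

```bash
python3 chk.py e1 wrist,scene,side; for c in "narrow_socket_center .506 .409 0 .006" "wide_socket_center .509 .326 0 .006" "stem_center .498 -.337 1.24 .004" "small_bearing_center .629 -.0045 0 .02" "oil .796 -.134 0 0" "rack .508 .365 .045 0"; do echo $c; python3 mf.py $c side,scene,wrist; done
```

```text
43.15 [0.4854 0.2603 0.1917] 0.6012350147031008 [-0.3 -0.2 -0.5]
narrow_socket_center .506 .409 0 .006
side [0.5058 0.4188 0.    ] 0.333 0.44
scene [0.5039 0.4063 0.    ] 0.133 0.97
wrist [0.5045 0.4082 0.    ] 0.051 0.79
wide_socket_center .509 .326 0 .006
side [0.5109 0.3278 0.    ] 0.125 0.79
scene [0.5069 0.3236 0.    ] 0.123 0.82
wrist [0.5087 0.3255 0.    ] 0.043 0.59
stem_center .498 -.337 1.24 .004
side [ 0.4992 -0.3364  1.2395] 0.055 0.73
scene [ 0.4994 -0.3392  1.2309] 0.075 0.85
wrist none
small_bearing_center .629 -.0045 0 .02
side none
scene [ 0.6327 -0.004   0.    ] 0.308 0.6
wrist none
oil .796 -.134 0 0
side [ 0.7942 -0.1351  0.    ] 0.13 0.93
scene [ 0.7924 -0.1398  0.    ] 0.112 0.64
wrist none
rack .508 .365 .045 0
side [0.5084 0.3618 0.0491] 0.374 0.84
scene [0.5093 0.3656 0.0653] 0.313 0.7
wrist [0.5061 0.3664 0.0491] 0.014 0.65
```

View pics/e1_scene.png

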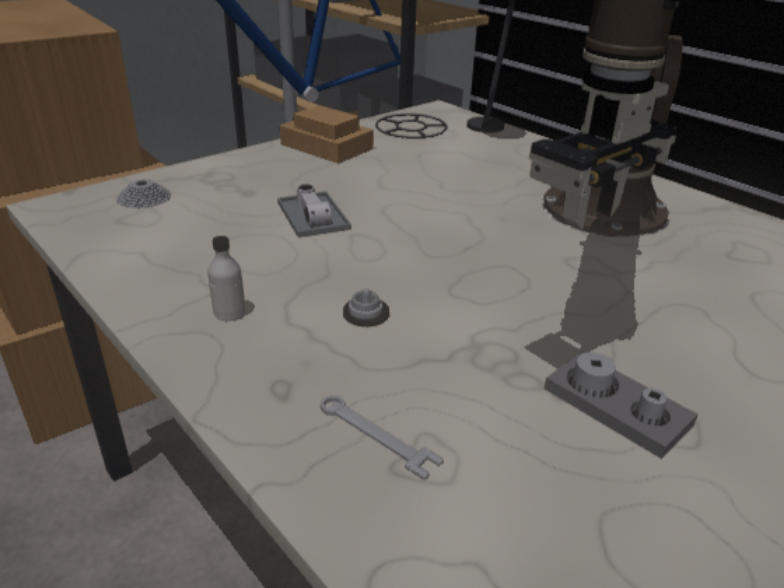

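View pics/e1_wrist.png

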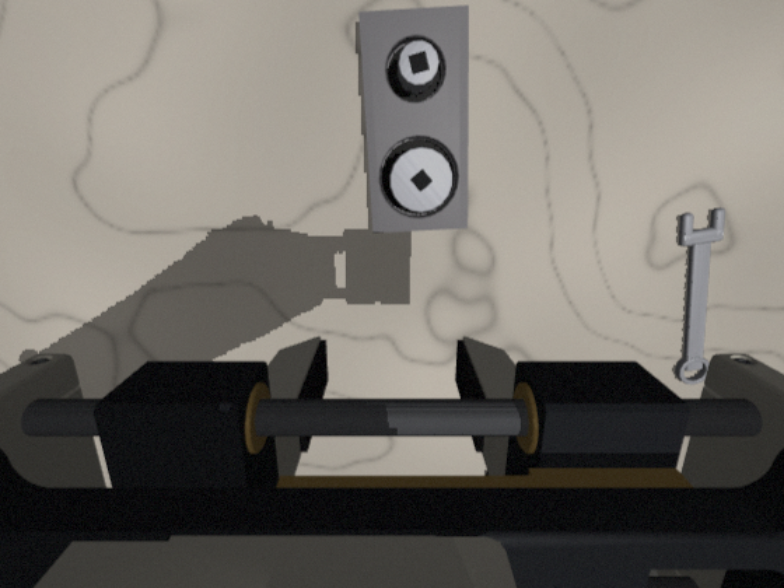

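Everything looks placed. Before handing in I'll check the top heights by depth.

```bash
python3 - <<'E'
from h import *
for n in ["scene","side","wrist"]:
    im,d,P=grab(n); C=cloud(d,P)
    for t,x,y,r,e in [("wide",.509,.3255,.015,.048),("narrow",.505,.4085,.008,.048),("stem",.498,-.337,.01,.039),("rings",.629,-.0045,.021,.032)]:
        m=(d>0)&(np.hypot(C[...,0]-x,C[...,1]-y)<r)&(C[...,2]<.1)
        z=C[m][:,2]
        if len(z)<6: continue
        if t=="rings": 
            rr=np.hypot(C[m][:,0]-x,C[m][:,1]-y); z=z[(rr>.015)]
        print(n,t,"expect",e,len(z),np.percentile(z,[10,50,90]).round(4))
s=arm.observe(); print(s["clock"],abs(s["dq"]).max())
E
```

```text
scene wide expect 0.048 125 [0.0467 0.0479 0.0491]
scene narrow expect 0.048 41 [0.0472 0.0484 0.0493]
scene stem expect 0.039 15 [0.0378 0.0388 0.0405]
scene rings expect 0.032 79 [0.02   0.0304 0.0327]
side wide expect 0.048 52 [0.0452 0.047  0.0486]
side narrow expect 0.048 12 [0.0442 0.0464 0.0484]
side stem expect 0.039 68 [0.0373 0.0388 0.0408]
side rings expect 0.032 119 [0.0169 0.0273 0.0329]
wrist wide expect 0.048 598 [0.0484 0.0494 0.0503]
wrist narrow expect 0.048 216 [0.0483 0.0495 0.0506]
45.1 0.0012130163341748696
```

```bash
python3 -c "
from cell import arm
print(arm.sign_off())"
```

```text
the job is handed in; nothing more can be done
None
```

All five pieces are placed and the job is handed in at about 45 s of the 120 s allowed. No verdict came back, so the result rests on my own last checks:

| Piece | Last check | Expected |
|---|---|---|
| Big bearing | on the foot, within about 2 mm of the pin | on the foot |
| Small bearing | flat on the big one, top about 32 mm | 32 mm |
| Wide socket | upright, top 47–49 mm, about 2 mm from the pocket centre | top 48 mm |
| Narrow socket | upright, top 46–50 mm, about 2 mm from the pocket centre | top 48 mm |
| Stem | flat along the tray, beam top 38.8 mm, about 3 mm from the tray centre | beam top 39 mm |

The gripper was open and clear of everything. The oil bottle measured within about 6 mm of its start. I did not re-measure the wrench, but it looked unmoved in the pictures and nothing went near it.

What failed or disagreed along the way:
- **Missed grips:** the first two grips on the big bearing closed on air. The real fingertips sit about 31 mm above the reported TCP, which showed in the depth pictures at the start and again at the grip. I aimed with that offset for everything after.
- **Narrow socket:** the side camera put it 10 mm off in y. That was a poor, low-confidence fit. The scene and wrist cameras agreed with each other, so I discounted it. I saw a contact force of about 6 N as it touched the pocket floor.
- **Bearing stack:** the final fit to the stack was poor, since it was seen only from the scene camera. Its position comes from the wrist view taken just after placing.

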